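# Rotate and refill the pastille tin lanes

### The job

Refill the two pastille tin lanes first in, first out: bring the old tin in each lane forward to the front lip, then load the fresh tins from the table behind it, gold with gold and red with red, all standing flat in a single row. Then slide each lane's follower forward so that its row stands snug against the front lip, and leave the roll of red ribbon where it is.

Things in the scene. Friction and masses are not known exactly. Their poses are not given: they have to be found in the camera images.
- gold_lane: Black tray for one row of gold tins, fixed, 276x84 mm. Origin: centre of underside, on the table; x runs along it from front to rear, z up. Floor top z=4 mm; side rails 13 mm high, inner faces at y=-39 and 39 mm; clear front lip (robot's end) 22 mm high, inner face at x=-130 mm, white ticket outside; rear bar at x=131 mm, 16 mm high. One old gold tin stands in it.
- red_lane: Black tray for one row of red tins, fixed, 276x84 mm. Origin: centre of underside, on the table; x runs along it from front to rear, z up. Floor top z=4 mm; side rails 13 mm high, inner faces at y=-39 and 39 mm; clear front lip (robot's end) 22 mm high, inner face at x=-130 mm, white ticket outside; rear bar at x=131 mm, 16 mm high. One old red tin stands in it.
- gold_lane_tab (a point): Top centre, 64 mm up, of the blue tab (22 mm across, 14 mm along the lane; pinch its top 28 mm) of the gold lane's follower: a grey plate 66 mm wide, 36 high, its face 12 mm nearer the lip than this point. Slides along the lane, 1.2 N friction, stays put, pushes tins before it. Axes as the lane; starts at lane x = 97 to 122 mm, moves up to 200 mm forward from 122.
- red_lane_tab (a point): Top centre, 64 mm up, of the blue tab (22 mm across, 14 mm along the lane; pinch its top 28 mm) of the red lane's follower: a grey plate 66 mm wide, 36 high, its face 12 mm nearer the lip than this point. Slides along the lane, 1.2 N friction, stays put, pushes tins before it. Axes as the lane; starts at lane x = 97 to 122 mm, moves up to 200 mm forward from 122.
- gold_old: Old pastille tin, gold lid, white base; round, 62 mm across the lid and 60 mm across the base, 27 mm high (lid from 16 mm up), 60 to 130 g. Origin: centre of its underside; z up. It starts in the rear half of the gold lane.
- red_old: Old pastille tin, red lid, white base; round, 62 mm across the lid and 60 mm across the base, 27 mm high (lid from 16 mm up), 60 to 130 g. Origin: centre of its underside; z up. It starts in the rear half of the red lane.
- gold_new_1: Fresh pastille tin, gold lid, white base; round, 62 mm across the lid and 60 mm across the base, 27 mm high (lid from 16 mm up), 60 to 130 g. Origin: centre of its underside; z up. It starts on the table; the two fresh gold tins are interchangeable.
- gold_new_2: Fresh pastille tin, gold lid, white base; round, 62 mm across the lid and 60 mm across the base, 27 mm high (lid from 16 mm up), 60 to 130 g. Origin: centre of its underside; z up. It starts on the table; the two fresh gold tins are interchangeable.
- red_new: Fresh pastille tin, red lid, white base; round, 62 mm across the lid and 60 mm across the base, 27 mm high (lid from 16 mm up), 60 to 130 g. Origin: centre of its underside; z up. It starts on the table.
- red_ribbon: Roll of red ribbon between two white card flanges, standing on one flange among the fresh tins, 38 mm high; round, 62 mm across, with a ribbon tail that sticks out 7 mm on one side. It is no stock: leave it. Origin: on its underside, within 7 mm of the middle of the roll.

How it is judged:
By the outcome, as a careful person would: the job done as asked, in the order asked, and still so for the second after the job is handed in, with the robot touching nothing.
It also fails if it takes over 115 s, if anything falls off the work surface, if the arm or the gripper's body presses on something with over 40 N, if the wrist force passes 120 N, or if a joint passes its speed limit or range.

### The arm

A 6-joint arm with a two-finger parallel gripper is mounted at the origin on a cart in front of the work surface, level with it; the furniture and walls round the work are solid. World frame = base frame: x ahead of the robot, y to its left, z up, the work surface at z = 0. Lengths are in m, angles in rad, forces in N, time in s.
With the tool pointing down it reaches from about 0.375 to 0.9 m from the base axis. Payload 3.1 kg.
Tool frame: the origin (TCP) lies midway between the tips of the shut fingers; the grasp point (between the pads) lies pinch_z behind it (pinch_z is the distance from the TCP to the grasp point, in m); y points along the fingers, z is the direction in which the jaws open and shut, and the axes are right-handed (so a half turn about y gives the same grasp; the last joint's range is limited). The gripper opens to 87 mm and grips with 3 to 60 N. Pads are 19 mm wide; open, the fingers measure 117 mm over their backs; the gripper's body (75 mm by 190 mm) begins 51 mm behind the grasp point.
Start: joints at [-1.288, 0.527, 1.433, -0, 1.181, -0.178], TCP at [0.278, -0.56, 0.223] pointing down, gripper open.
Joint ranges: [-3.08, 3.08], [-0.75, 2.2], [0.22, 2.44], [-1.43, 4.57], [0, 2.65], [-2.85, 2.85]. Speed limits (rad/s): [2.79, 2.79, 3.14, 3.14, 3.14, 3.14].

### API

Orientations are given as a unit quaternion [x, y, z, w].
In Python, from rig import get_obs, camera, hand_in, pinch_z gives the robot as it stands. The module is installed in compiled form; this text tells all that it offers.
- The arm moves only by the tool arm_command, never from a script. Its argument "plan" is a list of rows, each a list of 2 entries, a list of its own where there are three numbers: the shift along the world's x, y, z in units of 25 mm (1.0 is 25 mm), then the turn about the world's z in units of 5 degrees (1.0 is 5 degrees). A call has 1 to 5 rows; each row is the pose to reach, as a shift and turn from the pose commanded when the call began; what a row does not reach only later rows make up. A row lasts 1/10 s, in which the tool goes at most 50 mm and 8.59 degrees, less where a joint would pass 70% of its speed; a pose out of reach is approached as far as the arm can. A call with a gripper value outside its range is refused whole. "fingers" is the opening, from -1 (shut) to 1 (fully open), set as the call begins (left out, the last holds). The fingers move at their own pace and stop on an object; "force" is the grip in N (left out, the last holds). Time passes only in rows, so rows that repeat a pose let the fingers close. It gives the time, the measured TCP pose, the force and the opening at its end, in the units of the state.
- get_obs(): the state, without advancing time (a new reading comes with each control period).
- camera(name): name is "scene" or "top" or "wrist"; returns a dict with "pixels" (420x560x3 uint8, red, green, blue), "camera_matrix" (3x3 intrinsics, pixels), "R" (3x3) and "t" (3): a world point X has camera coordinates R X + t. Camera axes: x right, y down, z forward; pixel columns grow to the right and rows downward; lengths in m; the calibration is good to about 2 mm. A picture is of the moment at which its call begins. There is no depth.
- hand_in(): hands the job in, once; it reports no verdict.
The state is a dict: "time": time; "q": joint angles; "joint_velocities": joint speeds; "joint_torque": joint torques, N m; "position": TCP position; "tool_rot": TCP orientation; "ft_force": force on the tool from outside, world axes, zero at the start; "moment": the same for the moment, N m; "grip_width": finger opening in m.
Only numpy, scipy, OpenCV 4.12 (cv2) and the standard library are available. Lean on these libraries where they do the work, as an engineer would, in place of code of your own. Each camera call takes 0.05 s, during which the arm holds its last target.

## Working session

There is one attempt and no reset: what is moved stays moved. The work goes in short steps, Python scripts to look and compute and a tool call to move; the robot and the scene stay as the last step left them, time stands still between calls to the robot, and variables do not carry over. Pictures are saved under pics/ and viewed, and the job is handed in when it is done.

Besides the shell and the picture viewer there is one more tool, called by a JSON object that holds its "method" and its "body". arm_command: Moves the arm, as the interface text tells. Its arguments: {"type":"object","properties":{"plan":{"type":"array"},"fingers":{"type":"number"},"force":{"type":"number"}},"required":["plan"]}

```bash
mkdir -p pics; cat > h.py <<'E'
import numpy as np, cv2
from rig import get_obs, camera, pinch_z
def snap(name,fn):
    c=camera(name); cv2.imwrite('pics/'+fn+'.png',cv2.cvtColor(c['pixels'],cv2.COLOR_RGB2BGR)); return c
def ray(c,u,v,z):
    K=np.array(c['camera_matrix']);R=np.array(c['R']);t=np.array(c['t'])
    o=-R.T@t; d=R.T@np.linalg.solve(K,[u,v,1.]); return o+d*(z-o[2])/d[2]
def proj(c,X):
    p=np.array(c['camera_matrix'])@(np.array(c['R'])@np.array(X)+np.array(c['t'])); return p[:2]/p[2]
E
python3 - <<'E'
from h import *
import pickle
print(pinch_z if not callable(pinch_z) else pinch_z())
o=get_obs(); print(o)
for n in ['scene','top','wrist']:
    c=snap(n,n+'0'); pickle.dump(c,open(n+'0.pkl','wb'))
    R=np.array(c['R']);print(n,-R.T@np.array(c['t']),R[2])
E
```

```text
0.0187
{'time': 0.0, 'q': array([-1.28848802e+00,  5.28455022e-01,  1.43389742e+00, -2.00160439e-05,
        1.18139372e+00, -1.78477348e-01]), 'joint_velocities': array([-0.00031929,  0.00204826, -0.00263557,  0.00031003, -0.0004982 ,
       -0.00048559]), 'joint_torque': array([ 6.73488812e-04, -4.40041709e+01, -1.76592332e+01,  6.32289425e-02,
        5.83262590e-02, -1.70189892e-04]), 'position': array([ 0.27773453, -0.55908461,  0.22158004]), 'tool_rot': array([-0.16152347,  0.68918173, -0.6876617 ,  0.16143138]), 'ft_force': array([0.06561667, 0.4932398 , 0.40187687]), 'moment': array([-0.03500386, -0.02396125, -0.01320241]), 'grip_width': 0.08715536600314448}
scene [1.41874556 0.44239724 0.68219745] [-0.75103528 -0.35785637 -0.55487371]
top [0.53604135 0.00405299 1.01956515] [ 0.04288122  0.0375364  -0.99837479]
wrist [ 0.34018295 -0.52800743  0.38342324] [-0.23177782 -0.113923   -0.96607484]
```

View pics/top0.png

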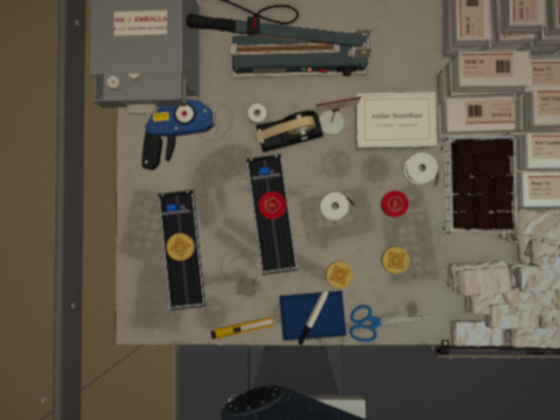

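View pics/scene0.png

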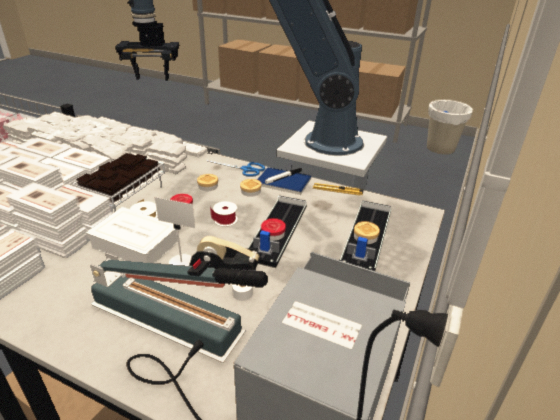

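View pics/wrist0.png

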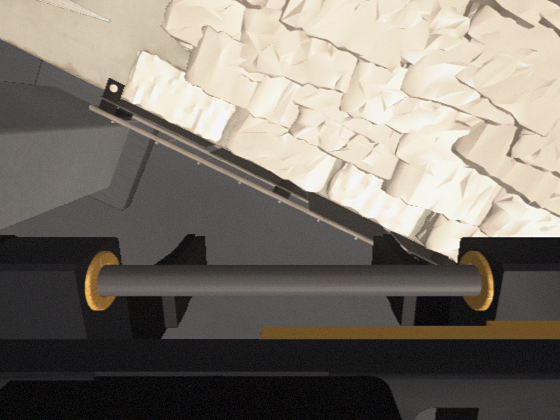

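```bash
cat > det.py <<'E'
from h import *
def tins(c,hs=None):
    hsv=cv2.cvtColor(c['pixels'],cv2.COLOR_RGB2HSV)
    g=cv2.inRange(hsv,(12,100,90),(26,255,255)); r=cv2.inRange(hsv,(0,150,70),(6,255,255))|cv2.inRange(hsv,(172,150,70),(180,255,255))
    b=cv2.inRange(hsv,(103,130,60),(118,255,255))
    out=[]
    for nm,m in (('gold',g),('red',r),('blue',b)):
        m=cv2.morphologyEx(m,cv2.MORPH_CLOSE,np.ones((3,3)))
        for k in cv2.findContours(m,cv2.RETR_EXTERNAL,cv2.CHAIN_APPROX_NONE)[0]:
            a=cv2.contourArea(k)
            if a>40: (u,v),rad=cv2.minEnclosingCircle(k); out.append((nm,round(u,1),round(v,1),round(rad,1),a,cv2.boundingRect(k),k))
    return out
E
python3 - <<'E'
from det import *
import pickle
c=pickle.load(open('top0.pkl','rb'))
for t in tins(c):
    m=cv2.moments(t[6]);u,v=m['m10']/m['m00'],m['m01']/m['m00']
    print(t[:6],round(u,1),round(v,1),ray(c,u,v,.027).round(3),ray(c,u,v,.031).round(3),ray(c,u,v,.064).round(3))
hsv=cv2.cvtColor(c['pixels'],cv2.COLOR_RGB2HSV)
m=cv2.inRange(c['pixels'],(0,0,0),(60,60,60))
m[:150]=0;m[320:]=0;m[:,:150]=0;m[:,305:]=0
m=cv2.morphologyEx(m,cv2.MORPH_CLOSE,np.ones((5,5)))
for k in cv2.findContours(m,cv2.RETR_EXTERNAL,cv2.CHAIN_APPROX_NONE)[0]:
    if cv2.contourArea(k)>800:
        r=cv2.minAreaRect(k);print(r)
        for p in cv2.boxPoints(r):print(p,ray(c,p[0],p[1],.013).round(3))
im=cv2.cvtColor(c['pixels'],cv2.COLOR_RGB2BGR)
cv2.imwrite('pics/lanes.png',cv2.resize(im[145:315,145:305],None,fx=3.5,fy=3.5,interpolation=cv2.INTER_CUBIC))
cv2.imwrite('pics/fresh.png',cv2.resize(im[140:300,300:460],None,fx=3.5,fy=3.5,interpolation=cv2.INTER_CUBIC))
E
```

```text
('gold', 139.5, 383.1, 46.5, 3519.0, (93, 346, 78, 74)) 141.2 382.5 [0.193 0.355 0.027] [0.194 0.354 0.031] [0.206 0.342 0.064]
('gold', 242.5, 324.5, 31.0, 573.0, (212, 317, 62, 22)) 243.4 327.3 [0.319 0.118 0.027] [0.32  0.117 0.031] [0.327 0.113 0.064]
('gold', 339.1, 274.4, 13.8, 552.0, (326, 261, 27, 28)) 339.1 274.3 [ 0.439 -0.103  0.027] [ 0.44  -0.102  0.031] [ 0.443 -0.099  0.064]
('gold', 395.2, 259.9, 14.2, 576.5, (382, 246, 28, 28)) 395.4 259.7 [ 0.472 -0.231  0.027] [ 0.472 -0.23   0.031] [ 0.474 -0.222  0.064]
('gold', 180.0, 246.5, 14.0, 568.0, (166, 233, 29, 28)) 179.9 246.5 [0.505 0.265 0.027] [0.506 0.264 0.031] [0.507 0.255 0.064]
('gold', 287.4, 129.2, 27.5, 435.0, (261, 116, 54, 23)) 287.7 126.2 [0.784 0.012 0.027] [0.783 0.012 0.031] [0.775 0.011 0.064]
('gold', 160.5, 116.0, 7.8, 99.0, (153, 112, 16, 9)) 160.6 116.0 [0.814 0.312 0.027] [0.813 0.31  0.031] [0.803 0.3   0.064]
('gold', 86.5, 223.5, 158.5, 7714.0, (83, 65, 52, 318)) 99.3 241.8 [0.518 0.456 0.027] [0.518 0.455 0.031] [0.519 0.44  0.064]
('gold', 43.0, 207.5, 151.9, 13015.0, (0, 56, 56, 304)) 28.5 2
[... 1078 characters left out ...]
1 0.067 0.031] [0.676 0.065 0.064]
('blue', 179.0, 122.0, 33.2, 923.0, (147, 101, 66, 34)) 182.9 121.7 [0.799 0.259 0.027] [0.798 0.257 0.031] [0.789 0.249 0.064]
((181.361328125, 248.1313934326172), (113.28683471679688, 34.23440170288086), 83.41805267333984)
[157.86424 193.82336] [0.631 0.322 0.013]
[191.873   189.89926] [0.639 0.24  0.013]
[204.85841 302.43942] [0.374 0.21  0.013]
[170.84966 306.36353] [0.365 0.29  0.013]
((270.4980163574219, 209.31845092773438), (119.57518768310547, 33.50807571411133), 82.23483276367188)
[245.81952 152.34279] [0.727 0.111 0.013]
[279.02032 147.81541] [0.736 0.033 0.013]
[295.1765  266.29413] [ 0.457 -0.003  0.013]
[261.9757  270.82147] [0.447 0.075 0.013]
```

View pics/lanes.png

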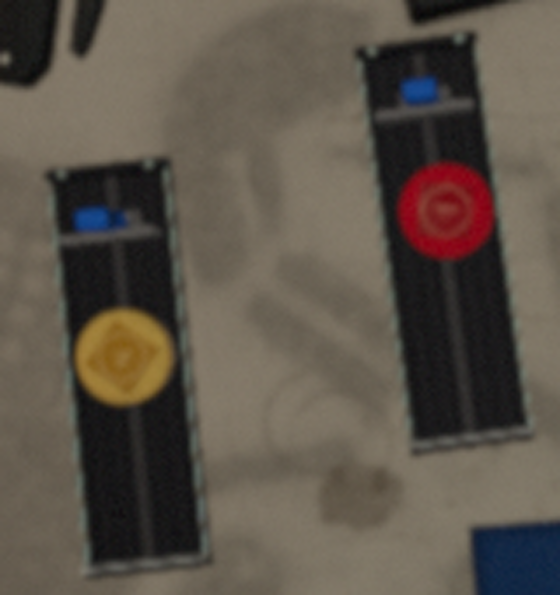

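View pics/fresh.png

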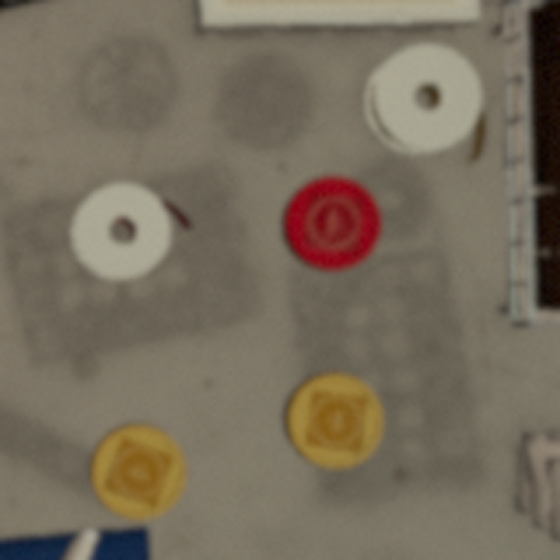

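```bash
python3 - <<'E'
from det import *
import pickle
c=pickle.load(open('top0.pkl','rb'))
f=lambda p:(p[0]/3.5+145-.36,p[1]/3.5+145-.36)
for nm,F,B in (('gold',[(85,572),(210,560)],[(46,175),(170,160)]),('red',[(412,450),(533,433)],[(360,50),(475,37)])):
    Fp=[ray(c,*f(p),.02) for p in F];Bp=[ray(c,*f(p),.016) for p in B]
    fm=sum(Fp)/2;bm=sum(Bp)/2;d=bm-fm
    print(nm,np.round(Fp,4).tolist(),np.round(Bp,4).tolist(),'len',np.linalg.norm(d[:2]),'w',np.linalg.norm(Fp[0]-Fp[1]),np.linalg.norm(Bp[0]-Bp[1]),'yaw',np.degrees(np.arctan2(d[1],d[0])),'ctr',(fm+bm)/2, 'rails',[np.degrees(np.arctan2(*(Bp[i]-Fp[i])[1::-1])) for i in (0,1)])
E
```

```text
gold [[0.3621, 0.2929, 0.02], [0.3698, 0.2089, 0.02]] [[0.6283, 0.3213, 0.016], [0.6375, 0.2366, 0.016]] len 0.2684430525148551 w 0.08433062510990412 0.08524331386271691 yaw 6.003346622755668 ctr [0.49942034 0.26490493 0.018     ] rails [np.float64(6.101665276170904), np.float64(5.90551056910089)]
red [[0.442, 0.0737, 0.02], [0.4528, -0.0066, 0.02]] [[0.7104, 0.1073, 0.016], [0.7181, 0.0296, 0.016]] len 0.2691324820590515 w 0.08107139893040287 0.07809333409960617 yaw 7.437996005411655 ctr [0.58079847 0.05099548 0.018     ] rails [np.float64(7.118525669046728), np.float64(7.760805018405929)]
```

```bash
cat >> h.py <<'E'
from scipy.spatial.transform import Rotation as Ro
L={'g':(np.array([.4994,.2649]),np.radians(6.0)),'r':(np.array([.5808,.0510]),np.radians(7.4))}
def lw(l,x,y=0):
    c,a=L[l]; return c+np.array([np.cos(a)*x-np.sin(a)*y,np.sin(a)*x+np.cos(a)*y])
def wl(l,p):
    c,a=L[l]; d=np.array(p)[:2]-c; return np.array([np.cos(a)*d[0]+np.sin(a)*d[1],-np.sin(a)*d[0]+np.cos(a)*d[1]])
def jaw():
    z=Ro.from_quat(get_obs()['tool_rot']).as_matrix()[:,2]; return np.degrees(np.arctan2(z[1],z[0]))
def to(x,y,z,yaw=None):
    o=get_obs();d=(np.array([x,y,z])-o['position'])/.025
    j=jaw(); print('pos',o['position'].round(4),'jaw',round(j,2),'shift',d.round(2), '' if yaw is None else round((((yaw-j)+90)%180-90)/5,2))
E
python3 - <<'E'
from h import *
for l in 'gr':
    print(l,[lw(l,x).round(4).tolist() for x in (-.097,-.033,.031)])
print(wl('g',(.5055,.2645)),wl('r',(.6005,.05)),wl('g',(.595,.273)),wl('r',(.676,.065)))
print(Ro.from_quat(get_obs()['tool_rot']).as_matrix().round(3))
to(.6005,.05,.10,97.4)
E
```

```text
g [[0.4029, 0.2548], [0.4666, 0.2615], [0.5302, 0.2681]]
r [[0.4846, 0.0385], [0.5481, 0.0467], [0.6115, 0.055]]
[ 0.00602477 -0.00103543] [ 0.01940713 -0.00352894] [ 0.09592297 -0.00193729] [0.09621023 0.00162206]
[[-0.896 -0.     0.445]
 [-0.445  0.002 -0.896]
 [-0.    -1.    -0.002]]
pos [ 0.2778 -0.5592  0.2218] jaw -63.6 shift [12.91 24.37 -4.87] -3.8
```

{"method": "arm_command", "body": {"plan": [[[0.9, 1.7, 0], -0.8], [[1.8, 3.4, 0], -1.6], [[2.7, 5.1, 0], -2.4], [[3.6, 6.8, 0], -3.2], [[4.5, 8.5, 0], -3.8]], "fingers": 1, "force": 20}}

```text
time: 0.65
position: [0.3909, -0.3455, 0.2224]
tool_rot: [-0.045, 0.706, -0.706, 0.045]
ft_force: [1.3, 0.1, 0.5]
grip_width: 0.0868
```

{"method": "arm_command", "body": {"plan": [[[0.9, 1.7, -0.4], 0], [[1.8, 3.4, -0.8], 0], [[2.7, 5.1, -1.2], 0], [[3.6, 6.8, -1.6], 0], [[4.5, 8.5, -2], 0]]}}

```text
time: 1.15
position: [0.5035, -0.1329, 0.1721]
tool_rot: [0.046, -0.706, 0.706, -0.046]
ft_force: [1.9, -0.2, 0.2]
grip_width: 0.0865
```

```bash
python3 - <<'E'
from h import *
to(.6005,.05,.10,97.4)
print(get_obs()['q'].round(2))
E
```

```text
pos [ 0.5035 -0.1329  0.1721] jaw -82.61 shift [ 3.88  7.32 -2.88] 0.0
[-0.47  0.46  1.74 -0.    0.94  0.97]
```

{"method": "arm_command", "body": {"plan": [[[1, 1.8, -0.5], 0], [[2, 3.6, -1], 0], [[2.9, 5.4, -1.5], 0], [[3.9, 7.3, -2.1], 0], [[3.9, 7.3, -2.1], 0]]}}

```text
time: 1.65
position: [0.6013, 0.0521, 0.1184]
tool_rot: [-0.047, 0.706, -0.705, 0.047]
ft_force: [-0.3, -0.3, 0.9]
grip_width: 0.0867
```

```bash
python3 - <<'E'
from h import *
import pickle
c=snap('wrist','w1');pickle.dump(c,open('w1.pkl','wb'))
to(.6005,.05,.016,97.4)
E
```

```text
pos [0.6012 0.052  0.1184] jaw -82.34 shift [-0.03 -0.08 -4.1 ] -0.05
```

View pics/w1.png

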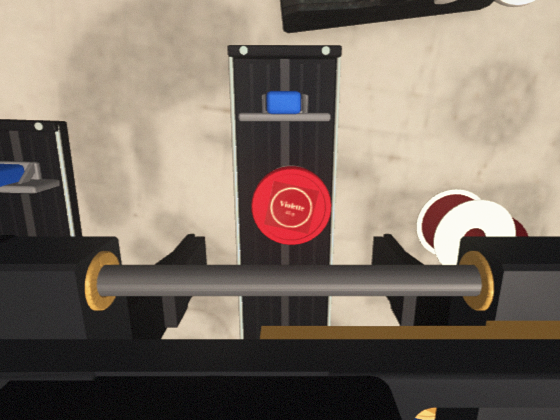

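```bash
python3 - <<'E'
from det import *
import pickle
c=pickle.load(open('w1.pkl','rb'))
for t in tins(c):
    if t[0]=='red' and t[4]>3000: print(t[:6],ray(c,t[1],t[2],.031).round(4)) 
for u,v,z in ((228,46,.016),(341,46,.016),(284,92,.064),(284,111,.064)): print(ray(c,u,v,z).round(4), wl('r',ray(c,u,v,z)).round(4))
E
```

```text
('red', 290.9, 205.8, 40.1, 4857.5, (251, 166, 80, 79)) [0.6026 0.0508 0.031 ]
[0.7119 0.1119 0.016 ] [0.1378 0.0435]
[0.7229 0.0304 0.016 ] [ 0.1382 -0.0387]
[0.683  0.0663 0.064 ] [0.1033 0.002 ]
[0.6718 0.0648 0.064 ] [0.092 0.002]
```

{"method": "arm_command", "body": {"plan": [[[0, -0.05, -1.4], 0], [[0, -0.05, -2.8], 0], [[0, -0.05, -3.6], 0], [[0, -0.05, -4], 0], [[0, -0.05, -4], 0]]}}

```text
time: 2.2
position: [0.5993, 0.0454, 0.019]
tool_rot: [-0.046, 0.706, -0.706, 0.044]
ft_force: [-0.7, 0.4, 0.4]
grip_width: 0.0871
```

{"method": "arm_command", "body": {"plan": [[[0, 0, 0], 0], [[0, 0, 0], 0], [[0, 0, 0], 0], [[0, 0, 0], 0]], "fingers": -1, "force": 20}}

```text
time: 2.6
position: [0.601, 0.0468, 0.0211]
tool_rot: [-0.045, 0.706, -0.706, 0.046]
ft_force: [0.4, 2.2, 1.6]
grip_width: 0.0626
```

```bash
python3 - <<'E'
from h import *
t=lw('r',-.097)
to(*t,.0184+.004,97.4); print(get_obs()['ft_force'],get_obs()['joint_velocities'].round(3))
to(*t,.016,97.4)
E
```

```text
pos [0.601  0.0468 0.0211] jaw -82.62 shift [-4.66 -0.33  0.05] 0.0
[0.41187166 2.21712812 1.63021106] [0.003 0.004 0.003 0.005 0.001 0.002]
pos [0.601  0.0468 0.0211] jaw -82.62 shift [-4.66 -0.33 -0.2 ] 0.0
```

{"method": "arm_command", "body": {"plan": [[[0, 0, 0.3], 0], [[-1.2, -0.1, 0.3], 0], [[-2.8, -0.2, 0.3], 0], [[-4, -0.3, 0.3], 0], [[-4.65, -0.3, 0.3], 0]]}}

```text
time: 3.1
position: [0.4804, 0.0392, 0.028]
tool_rot: [-0.047, 0.706, -0.705, 0.044]
ft_force: [-0.3, 0.4, -0.7]
grip_width: 0.0605
```

```bash
python3 - <<'E'
from h import *
import pickle
c=snap('wrist','w2');pickle.dump(c,open('w2.pkl','wb'))
c=snap('top','t2');pickle.dump(c,open('t2.pkl','wb'))
to(*lw('r',-.097),.021,97.4);print(get_obs()['ft_force'])
E
```

```text
pos [0.4826 0.039  0.0282] jaw -82.59 shift [ 0.08 -0.02 -0.29] -0.0
[ 0.43845118 -0.44318898 -1.59912315]
```

View pics/w2.png

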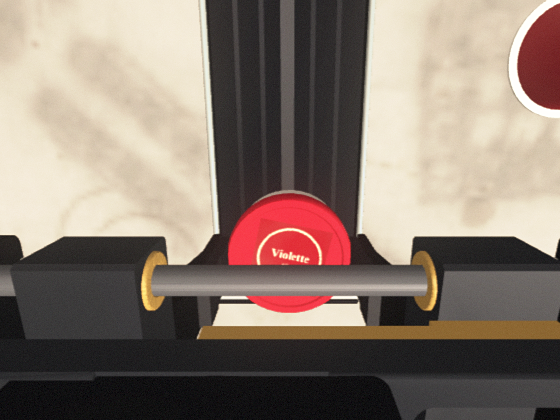

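```bash
python3 - <<'E'
from det import *
import pickle
c=pickle.load(open('w2.pkl','rb'))
for z in (.004,.022):
  for u,v in ((218,301),(360,301)):
    p=ray(c,u,v,z);print(z,p.round(4),wl('r',p).round(4))
for t in tins(c):
    if t[0]=='red' and t[4]>3000: print(t[:6],wl('r',ray(c,t[1],t[2],.038)).round(4))
print(wl('r',get_obs()['position']))
# rails: 
for u,v in ((205,20),(368,20),(215,200),(362,200)): print(wl('r',ray(c,u,v,.013)).round(4))
E
```

```text
0.004 [0.4317 0.0776 0.004 ] [-0.1444  0.0455]
0.004 [ 0.4433 -0.0105  0.004 ] [-0.1443 -0.0433]
0.022 [0.4432 0.0747 0.022 ] [-0.1334  0.0412]
0.022 [ 0.4537 -0.0048  0.022 ] [-0.1333 -0.039 ]
('red', 289.0, 252.0, 62.2, 6607.0, (228, 193, 123, 72)) [-0.0965  0.0012]
('red', 555.0, 56.0, 52.2, 3194.5, (518, 4, 42, 105)) [-0.0076 -0.1104]
[-0.09892139  0.00079545]
[0.0119 0.0414]
[ 0.012  -0.0364]
[-0.0768  0.0416]
[-0.0767 -0.0387]
```

```bash
python3 - <<'E'
import cv2
im=cv2.imread('pics/w2.png');cv2.imwrite('pics/w2c.png',cv2.resize(im[170:340,190:390],None,fx=4,fy=3.5))
E
```

```text
(no output)
```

View pics/w2c.png

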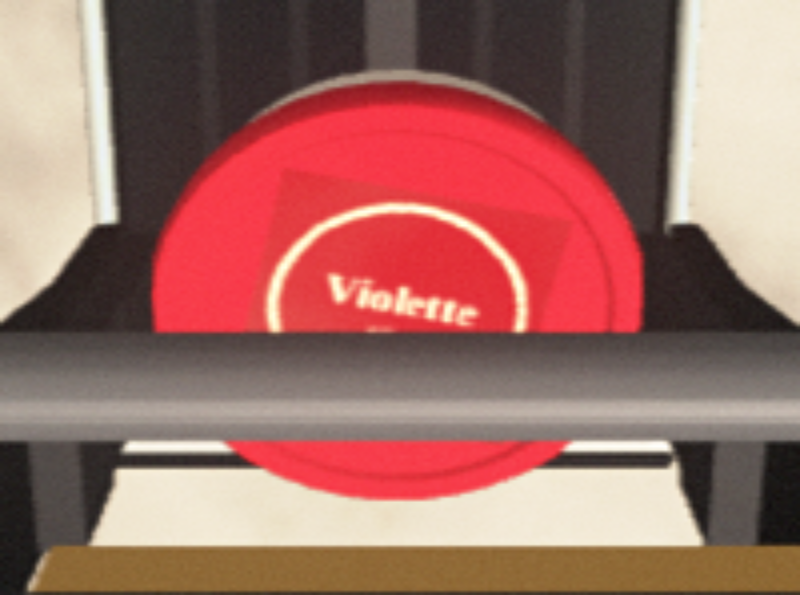

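{"method": "arm_command", "body": {"plan": [[[0.05, 0.03, -0.15], 0], [[0.05, 0.03, -0.3], 0], [[0.05, 0.03, -0.3], 0]]}}

```text
time: 3.5
position: [0.4877, 0.0394, 0.0207]
tool_rot: [0.045, -0.705, 0.706, -0.047]
ft_force: [-1.1, 0.1, 9.7]
grip_width: 0.06
```

{"method": "arm_command", "body": {"plan": [[[0, 0, 0], 0], [[0, 0, 0], 0], [[0, 0, 1], 0], [[0, 0, 2], 0], [[0, 0.5, 3], 0]], "fingers": 1}}

```text
time: 4.0
position: [0.4859, 0.0515, 0.0953]
tool_rot: [0.045, -0.706, 0.706, -0.045]
ft_force: [0.9, -0.7, -0.6]
grip_width: 0.0854
```

```bash
python3 - <<'E'
from h import *
snap('wrist','w3')
to(.5055,.2645,.10,96)
E
```

```text
pos [0.4877 0.0534 0.0987] jaw -82.61 shift [0.71 8.44 0.05] -0.28
```

View pics/w3.png

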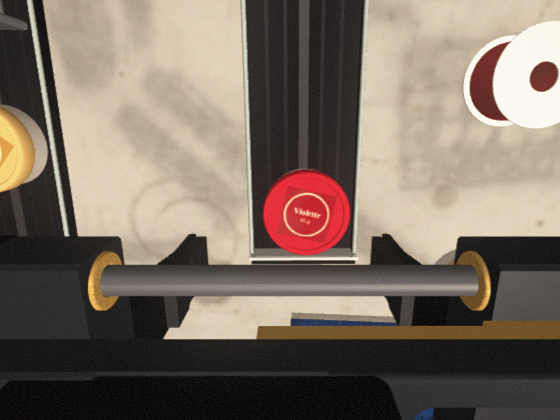

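{"method": "arm_command", "body": {"plan": [[[0.2, 1.9, 0.2], -0.1], [[0.4, 3.8, 0.2], -0.2], [[0.5, 5.7, 0.2], -0.28], [[0.7, 7.5, 0], -0.28], [[0.7, 8.4, 0], -0.28]]}}

```text
time: 4.55
position: [0.5034, 0.2659, 0.0941]
tool_rot: [-0.038, 0.706, -0.706, 0.038]
ft_force: [-0.9, 0.3, -1.3]
grip_width: 0.0868
```

```bash
python3 - <<'E'
from det import *
c=snap('wrist','w4')
for t in tins(c):
    if t[0]=='gold' and t[4]>3000: print(t[:6],ray(c,t[1],t[2],.031).round(4)) 
to(.5055,.2645,.018,96);o=get_obs();print(o['joint_velocities'].round(2))
E
```

```text
('gold', 409.5, 329.5, 149.7, 3944.0, (260, 321, 300, 18)) [0.4224 0.1628 0.031 ]
('gold', 288.7, 210.4, 44.5, 5964.0, (245, 167, 89, 87)) [0.5079 0.2664 0.031 ]
pos [0.5033 0.2679 0.0943] jaw -83.76 shift [ 0.09 -0.14 -3.05] -0.05
[-0.06 -0.02  0.05 -0.03 -0.02 -0.08]
```

View pics/w4.png

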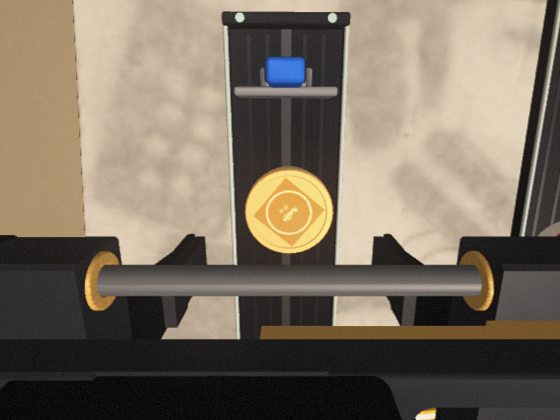

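{"method": "arm_command", "body": {"plan": [[[0.1, -0.08, -1.2], 0], [[0.1, -0.08, -2.2], 0], [[0.1, -0.08, -2.8], 0], [[0.1, -0.08, -3.05], 0], [[0.1, -0.08, -3.05], 0]]}}

```text
time: 5.1
position: [0.505, 0.2598, 0.0179]
tool_rot: [0.038, -0.706, 0.706, -0.036]
ft_force: [0.8, 0.2, -0.4]
grip_width: 0.087
```

{"method": "arm_command", "body": {"plan": [[[0, 0, 0], 0], [[0, 0, 0], 0], [[0, 0, 0], 0], [[0, 0, 0], 0], [[0, 0, 0], 0]], "fingers": -1}}

```text
time: 5.6
position: [0.506, 0.2606, 0.0197]
tool_rot: [-0.036, 0.706, -0.706, 0.038]
ft_force: [-0.9, 0.9, 4.2]
grip_width: 0.0601
```

```bash
python3 - <<'E'
from h import *
to(*lw('g',-.097,.001),.0184,96);print(get_obs()['ft_force'])
E
```

```text
pos [0.506  0.2606 0.0197] jaw -84.0 shift [-4.13 -0.19 -0.05] 0.0
[-0.89659325  0.87562213  4.17262129]
```

{"method": "arm_command", "body": {"plan": [[[0, 0, 0.3], 0], [[-1.2, -0.1, 0.3], 0], [[-2.6, -0.2, 0.3], 0], [[-3.7, -0.2, 0.3], 0], [[-4.13, -0.2, 0.3], 0]]}}

```text
time: 6.1
position: [0.3982, 0.2544, 0.0264]
tool_rot: [0.039, -0.706, 0.707, -0.036]
ft_force: [5.8, -4.0, 1.0]
grip_width: 0.0602
```

```bash
python3 - <<'E'
from det import *
c=snap('wrist','w5')
to(*lw('g',-.097,.001),.0184,96);print(get_obs()['ft_force'])
for t in tins(c):
    if t[0]=='gold' and t[4]>3000: print(t[:6],wl('g',ray(c,t[1],t[2],.038)).round(4))
E
```

```text
pos [0.3993 0.2548 0.0266] jaw -83.88 shift [ 0.14  0.04 -0.33] -0.02
[ 0.0327403  -0.96841994 -0.07565209]
('gold', 378.5, 330.0, 180.7, 4948.0, (198, 321, 362, 18)) [-0.1401 -0.0465]
('gold', 289.0, 252.5, 62.9, 7204.0, (227, 194, 125, 72)) [-0.0967  0.0001]
```

View pics/w5.png

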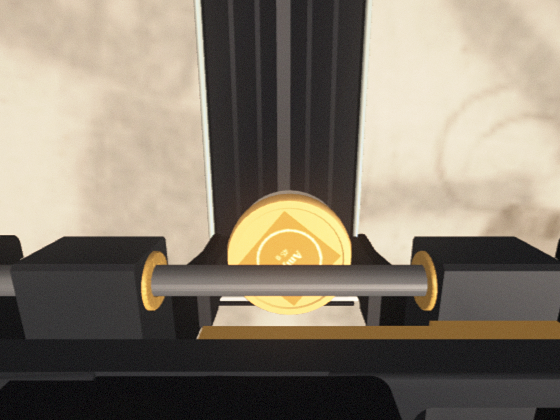

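{"method": "arm_command", "body": {"plan": [[[0.08, 0.08, -0.15], 0], [[0.08, 0.08, -0.3], 0], [[0.08, 0.08, -0.3], 0]]}}

```text
time: 6.45
position: [0.4075, 0.2581, 0.0192]
tool_rot: [-0.035, 0.707, -0.706, 0.038]
ft_force: [0.7, 1.7, 5.7]
grip_width: 0.0602
```

{"method": "arm_command", "body": {"plan": [[[0, 0, 0], 0], [[0, 0, 0], 0], [[0, 0, 1], 0], [[0, 0, 2], 0], [[0, 0, 3], 0]], "fingers": 1}}

```text
time: 6.95
position: [0.4045, 0.257, 0.0941]
tool_rot: [0.037, -0.706, 0.706, -0.036]
ft_force: [0.8, -0.5, 0.3]
grip_width: 0.0852
```

```bash
python3 - <<'E'
from det import *
c=snap('wrist','w6')
c=snap('top','t6')
for t in tins(c):
    if t[0] in('gold','red') and 13<t[3]<15: print(t[:6],ray(c,t[1],t[2],.027).round(4),wl('g',ray(c,t[1],t[2],.031)).round(4),wl('r',ray(c,t[1],t[2],.031)).round(4))
to(.439,-.103,.10,96)
E
```

```text
('gold', 339.1, 274.4, 13.8, 552.5, (326, 261, 27, 28)) [ 0.439  -0.1029  0.027 ] [-0.098  -0.3591] [-0.1599 -0.134 ]
('gold', 395.4, 259.6, 14.2, 574.5, (382, 246, 28, 28)) [ 0.4721 -0.2313  0.027 ] [-0.0787 -0.4897] [-0.1438 -0.2651]
('red', 277.4, 253.6, 14.2, 590.0, (264, 240, 28, 28)) [0.4875 0.0381 0.027 ] [-0.0354 -0.2244] [-0.094  -0.0009]
('red', 394.7, 203.5, 13.4, 513.0, (382, 191, 27, 26)) [ 0.6004 -0.2323  0.027 ] [ 0.0483 -0.5041] [-0.0172 -0.2825]
pos [0.4068 0.2579 0.0961] jaw -84.01 shift [  1.29 -14.44   0.16] 0.0
```

View pics/w6.png

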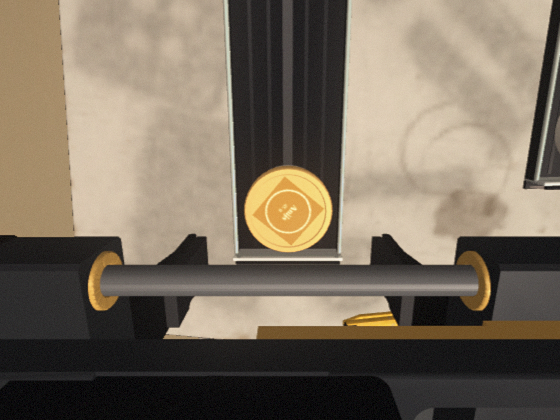

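View pics/t6.png

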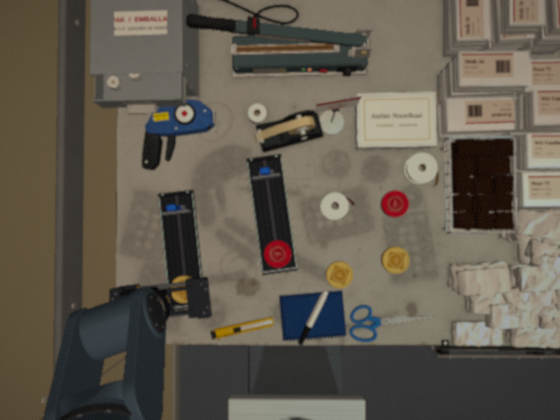

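{"method": "arm_command", "body": {"plan": [[[0.1, -1.9, 0.1], 0], [[0.3, -3.8, 0.1], 0], [[0.5, -5.7, 0.1], 0], [[0.7, -7.6, 0.1], 0], [[0.9, -9.5, 0.1], 0]]}}

```text
time: 7.55
position: [0.4266, 0.0178, 0.0954]
tool_rot: [-0.037, 0.706, -0.706, 0.037]
ft_force: [1.2, -0.7, -0.3]
grip_width: 0.0868
```

{"method": "arm_command", "body": {"plan": [[[0.2, -1.9, 0], 0], [[0.3, -3.7, 0], 0], [[0.4, -4.9, 0], 0], [[0.4, -4.9, 0], 0]]}}

```text
time: 7.95
position: [0.4385, -0.1073, 0.0955]
tool_rot: [0.034, -0.706, 0.707, -0.036]
ft_force: [0.2, 0.6, -0.3]
grip_width: 0.0867
```

```bash
cat > look.py <<'E'
from det import *
import sys
col,fn,z=sys.argv[1],sys.argv[2],float(sys.argv[3])
c=snap('wrist',fn)
for t in tins(c):
    if t[0]==col and t[4]>3000 and t[3]<70:
        p=ray(c,t[1],t[2],z); print(t[1:6],p.round(4)); 
        if len(sys.argv)>4: to(p[0],p[1],float(sys.argv[4]),float(sys.argv[5]))
E
python3 look.py gold w7 .027 .013 96
```

```text
(281.7, 210.0, 42.8, 5559.0, (239, 168, 86, 85)) [ 0.4414 -0.1021  0.027 ]
pos [ 0.4371 -0.1049  0.0954] jaw -84.25 shift [ 0.17  0.11 -3.3 ] 0.05
(464.0, 182.0, 47.5, 6197.5, (418, 140, 93, 87)) [ 0.4745 -0.2278  0.027 ]
pos [ 0.4371 -0.1049  0.0954] jaw -84.25 shift [ 1.5  -4.92 -3.3 ] 0.05
```

View pics/w7.png

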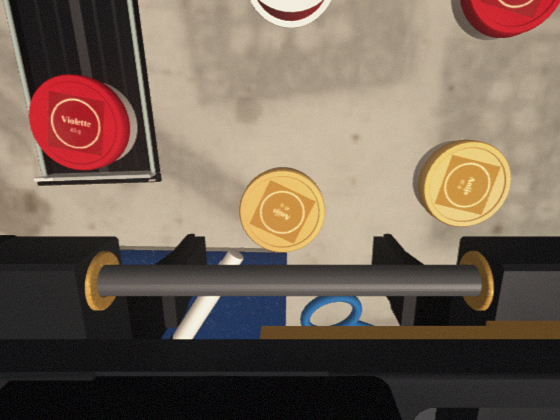

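{"method": "arm_command", "body": {"plan": [[[0.12, 0.1, -1.2], 0], [[0.12, 0.1, -2.3], 0], [[0.12, 0.1, -2.9], 0], [[0.12, 0.1, -3.2], 0], [[0.12, 0.1, -3.2], 0]]}}

```text
time: 8.5
position: [0.4387, -0.0989, 0.0152]
tool_rot: [-0.039, 0.707, -0.705, 0.036]
ft_force: [-0.1, -1.7, -0.4]
grip_width: 0.0871
```

{"method": "arm_command", "body": {"plan": [[[0, 0, 0], 0], [[0, 0, 0], 0], [[0, 0, 0], 0], [[0, 0, 0], 0], [[0, 0, 0], 0]], "fingers": -1}}

```text
time: 9.0
position: [0.4402, -0.1006, 0.0169]
tool_rot: [0.037, -0.706, 0.706, -0.038]
ft_force: [-0.1, 1.0, 4.6]
grip_width: 0.0605
```

{"method": "arm_command", "body": {"plan": [[[0, 0, 1], 0], [[0, 0, 2], 0], [[0, 0, 3], 0], [[0, 0, 3.2], 0], [[0, 0, 3.2], 0]]}}

```text
time: 9.5
position: [0.4401, -0.1005, 0.0969]
tool_rot: [0.036, -0.706, 0.707, -0.038]
ft_force: [0.1, 0.3, -1.0]
grip_width: 0.0606
```

```bash
python3 look.py gold w8 .110; python3 - <<'E'
from h import *
to(*lw('g',-.031,.001),.03,96)
print(get_obs()['ft_force'])
E
```

```text
(289.0, 254.0, 61.8, 6759.5, (228, 196, 123, 69)) [ 0.4448 -0.1     0.11  ]
(471.8, 185.7, 47.5, 6109.0, (426, 144, 93, 86)) [ 0.4869 -0.1793  0.11  ]
pos [ 0.4395 -0.1002  0.0962] jaw -84.0 shift [ 1.16 14.52 -2.65] 0.0
[-0.07777543  0.06698494 -0.56918033]
```

View pics/w8.png

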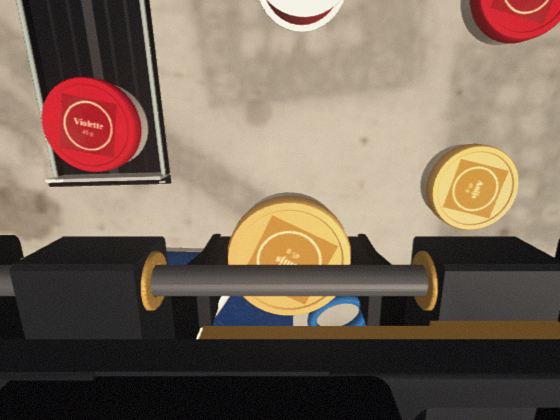

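{"method": "arm_command", "body": {"plan": [[[0.1, 1.9, 0.1], 0], [[0.3, 3.8, 0.1], 0], [[0.5, 5.7, 0.1], 0], [[0.7, 7.6, 0.1], 0], [[0.8, 9.5, 0.1], 0]]}}

```text
time: 10.05
position: [0.459, 0.1389, 0.0972]
tool_rot: [0.038, -0.706, 0.706, -0.036]
ft_force: [0.7, -1.3, -0.7]
grip_width: 0.0608
```

{"method": "arm_command", "body": {"plan": [[[0.2, 1.9, 0], 0], [[0.4, 3.8, 0], 0], [[0.45, 5.0, -0.5], 0], [[0.45, 5.0, -1.5], 0], [[0.45, 5.0, -2.2], 0]]}}

```text
time: 10.55
position: [0.4692, 0.2632, 0.041]
tool_rot: [0.039, -0.706, 0.706, -0.037]
ft_force: [-0.5, -1.1, -0.8]
grip_width: 0.0608
```

```bash
python3 look.py gold w9 .047; python3 - <<'E'
from h import *
to(*lw('g',-.029,.001),.021,96)
print(get_obs()['ft_force'])
E
```

```text
(288.8, 253.5, 62.1, 6891.0, (227, 196, 124, 70)) [0.4712 0.2635 0.047 ]
pos [0.4677 0.262  0.0387] jaw -83.91 shift [ 0.11  0.03 -0.71] -0.02
[-1.92723519e-01  7.36374042e-04 -1.61508935e+00]
```

View pics/w9.png

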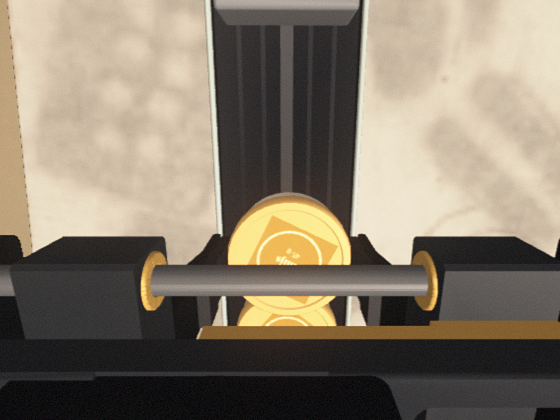

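{"method": "arm_command", "body": {"plan": [[[0.15, 0.04, -0.3], 0], [[0.15, 0.04, -0.6], 0], [[0.15, 0.04, -0.72], 0], [[0.15, 0.04, -0.72], 0]]}}

```text
time: 11.0
position: [0.4746, 0.2629, 0.0256]
tool_rot: [0.037, -0.706, 0.706, -0.037]
ft_force: [0.4, -0.1, -0.7]
grip_width: 0.0602
```

```bash
python3 - <<'E'
from h import *
o=get_obs();print(o['position'],o['ft_force'],wl('g',o['position']))
E
```

```text
[0.47464925 0.26286668 0.02560912] [ 0.40117071 -0.14593681 -0.74734533] [-0.0248277   0.00056498]
```

{"method": "arm_command", "body": {"plan": [[[0, 0, -0.1], 0], [[0, 0, -0.2], 0], [[0, 0, -0.2], 0]]}}

```text
time: 11.3
position: [0.475, 0.2632, 0.021]
tool_rot: [-0.037, 0.706, -0.706, 0.037]
ft_force: [-0.5, -0.0, -1.0]
grip_width: 0.0604
```

{"method": "arm_command", "body": {"plan": [[[0, 0, 0], 0], [[0, 0, 0], 0], [[0, 0, 1], 0], [[0, 0, 2], 0], [[0, 0, 3], 0]], "fingers": 1}}

```text
time: 11.8
position: [0.4744, 0.2632, 0.0965]
tool_rot: [0.037, -0.706, 0.706, -0.037]
ft_force: [1.3, 0.0, 1.1]
grip_width: 0.0858
```

```bash
python3 look.py gold w10 .031; python3 - <<'E'
from h import *
to(.472,-.231,.1,96)
E
```

```text
(286.0, 219.7, 50.4, 6066.0, (245, 170, 88, 95)) [0.4711 0.2648 0.031 ]
pos [0.4769 0.2641 0.1003] jaw -83.98 shift [-1.90e-01 -1.98e+01 -1.00e-02] -0.0
```

View pics/w10.png

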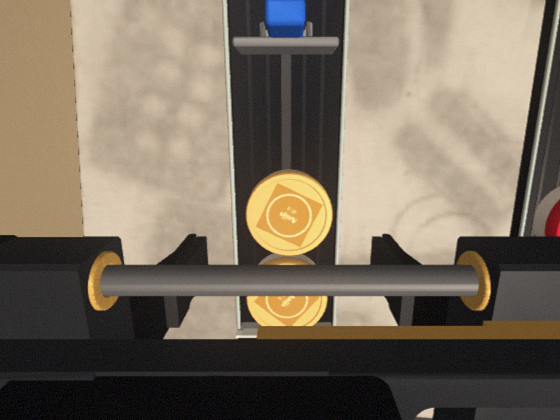

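{"method": "arm_command", "body": {"plan": [[[0, -1.95, 0], 0], [[0, -3.9, 0], 0], [[0, -5.8, 0], 0], [[0, -7.7, 0], 0], [[0, -9.6, 0], 0]]}}

```text
time: 12.35
position: [0.4745, 0.0216, 0.0959]
tool_rot: [0.037, -0.706, 0.706, -0.037]
ft_force: [1.0, -0.3, -0.1]
grip_width: 0.0871
```

{"method": "arm_command", "body": {"plan": [[[0, -1.95, 0], 0], [[0, -3.9, 0], 0], [[0, -5.8, 0], 0], [[0, -7.7, 0], 0], [[-0.15, -9.6, 0], 0]]}}

```text
time: 12.85
position: [0.471, -0.219, 0.0958]
tool_rot: [0.037, -0.706, 0.706, -0.037]
ft_force: [1.4, -0.2, -0.1]
grip_width: 0.0869
```

{"method": "arm_command", "body": {"plan": [[[0, -0.5, 0], 0], [[0, -0.5, 0], 0]]}}

```text
time: 13.05
position: [0.4711, -0.2315, 0.0957]
tool_rot: [0.035, -0.706, 0.706, -0.036]
ft_force: [0.8, -0.2, -0.1]
grip_width: 0.087
```

```bash
python3 look.py gold w11 .027 .0165 96
```

```text
(288.1, 210.1, 42.8, 5555.0, (246, 168, 85, 84)) [ 0.4742 -0.2308  0.027 ]
pos [ 0.4704 -0.2292  0.0956] jaw -84.11 shift [ 0.15 -0.06 -3.16] 0.02
```

View pics/w11.png

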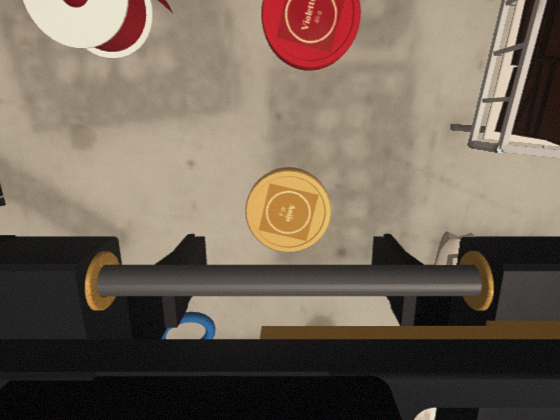

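{"method": "arm_command", "body": {"plan": [[[0.1, -0.05, -1.2], 0], [[0.1, -0.05, -2.3], 0], [[0.1, -0.05, -2.9], 0], [[0.1, -0.05, -3.2], 0], [[0.1, -0.05, -3.2], 0]]}}

```text
time: 13.6
position: [0.4728, -0.2282, 0.015]
tool_rot: [-0.039, 0.707, -0.705, 0.037]
ft_force: [0.4, -0.2, 0.2]
grip_width: 0.087
```

{"method": "arm_command", "body": {"plan": [[[0, 0, 0], 0], [[0, 0, 0], 0], [[0, 0, 0], 0], [[0, 0, 0], 0], [[0, 0, 0], 0]], "fingers": -1}}

```text
time: 14.1
position: [0.4737, -0.2307, 0.0164]
tool_rot: [0.037, -0.706, 0.706, -0.037]
ft_force: [0.2, 0.8, 3.7]
grip_width: 0.0615
```

{"method": "arm_command", "body": {"plan": [[[0, 0, 1], 0], [[0, 0, 2], 0], [[0, 0, 3], 0], [[0, 0, 3.2], 0], [[0, 0, 3.2], 0]]}}

```text
time: 14.6
position: [0.4737, -0.2309, 0.0964]
tool_rot: [0.036, -0.706, 0.707, -0.037]
ft_force: [-0.2, 0.0, -0.8]
grip_width: 0.0612
```

```bash
python3 look.py gold w12 .110; python3 - <<'E'
from h import *
to(*lw('g',.039,.001),.04,96)
print(get_obs()['ft_force'])
E
```

```text
(289.0, 255.5, 62.2, 6607.0, (227, 197, 125, 68)) [ 0.478  -0.2305  0.11  ]
pos [ 0.4731 -0.2304  0.0955] jaw -84.01 shift [ 2.6  20.02 -2.22] 0.0
[ 0.01736564  0.01331807 -1.20809911]
```

{"method": "arm_command", "body": {"plan": [[[0.2, 1.95, 0], 0], [[0.5, 3.9, 0], 0], [[0.7, 5.8, 0], 0], [[1, 7.7, 0], 0], [[1.2, 9.6, 0], 0]]}}

```text
time: 15.15
position: [0.5027, 0.0113, 0.0942]
tool_rot: [-0.038, 0.706, -0.706, 0.036]
ft_force: [1.0, -0.4, -0.9]
grip_width: 0.0609
```

{"method": "arm_command", "body": {"plan": [[[0.2, 1.95, 0], 0], [[0.5, 3.9, 0], 0], [[0.8, 5.8, 0], 0], [[1.1, 7.7, 0], 0], [[1.4, 9.6, 0], 0]]}}

```text
time: 15.65
position: [0.5372, 0.2512, 0.0937]
tool_rot: [0.038, -0.706, 0.706, -0.036]
ft_force: [0.8, -1.2, -1.8]
grip_width: 0.0611
```

{"method": "arm_command", "body": {"plan": [[[0, 0.7, -0.4], 0], [[0, 0.8, -1.4], 0], [[0, 0.8, -2.2], 0], [[0, 0.8, -2.2], 0]]}}

```text
time: 16.05
position: [0.5347, 0.2683, 0.0363]
tool_rot: [0.04, -0.705, 0.707, -0.034]
ft_force: [-0.6, -0.4, -1.2]
grip_width: 0.0611
```

```bash
python3 look.py gold w13 .047; python3 - <<'E'
from h import *
to(*lw('g',.039,.001),.021,96)
print(get_obs()['ft_force'])
E
```

```text
(289.0, 255.5, 62.6, 6736.0, (227, 197, 125, 69)) [0.5378 0.2685 0.047 ]
pos [0.536  0.2684 0.0379] jaw -84.01 shift [ 0.08  0.06 -0.68] 0.0
[ 0.38690246  0.69525973 -1.72162052]
```

View pics/w13.png

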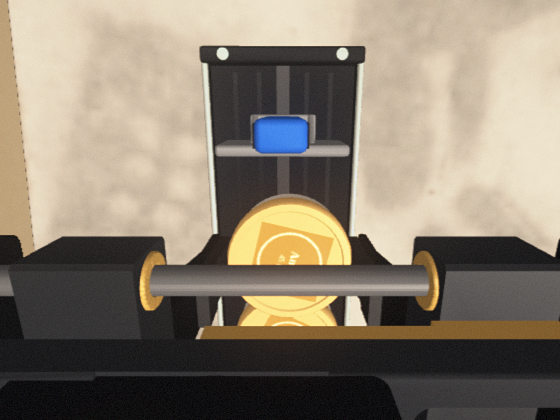

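{"method": "arm_command", "body": {"plan": [[[0.06, 0.07, -0.3], 0], [[0.06, 0.07, -0.6], 0], [[0.06, 0.07, -0.7], 0], [[0.06, 0.07, -0.7], 0]]}}

```text
time: 16.5
position: [0.5398, 0.271, 0.0231]
tool_rot: [0.037, -0.706, 0.706, -0.037]
ft_force: [-0.4, 0.3, -0.8]
grip_width: 0.0606
```

```bash
python3 - <<'E'
from h import *
o=get_obs();print(o['position'],o['ft_force'],wl('g',o['position']))
E
```

```text
[0.53977086 0.2709525  0.02312244] [-0.37488564  0.28285308 -0.82169901] [0.04078237 0.00179944]
```

{"method": "arm_command", "body": {"plan": [[[-0.05, 0, -0.1], 0], [[-0.05, 0, -0.14], 0], [[-0.05, 0, -0.14], 0]]}}

```text
time: 16.8
position: [0.5387, 0.2712, 0.0204]
tool_rot: [0.037, -0.706, 0.706, -0.037]
ft_force: [-1.3, -0.5, 2.3]
grip_width: 0.0613
```

{"method": "arm_command", "body": {"plan": [[[0, 0, 0], 0], [[0, 0, 0], 0], [[0, 0, 1], 0], [[0, 0, 2], 0], [[0, 0, 3], 0]], "fingers": 1}}

```text
time: 17.3
position: [0.5386, 0.2712, 0.0952]
tool_rot: [0.037, -0.706, 0.706, -0.037]
ft_force: [0.3, -0.2, -0.3]
grip_width: 0.0856
```

```bash
python3 look.py gold w14 .031; python3 - <<'E'
from h import *
to(.601,-.232,.1,97.4)
E
```

```text
(290.5, 221.2, 49.8, 6133.0, (245, 172, 89, 93)) [0.5349 0.2696 0.031 ]
pos [0.5413 0.2722 0.0995] jaw -83.99 shift [ 2.390e+00 -2.017e+01  2.000e-02] 0.28
```

View pics/w14.png

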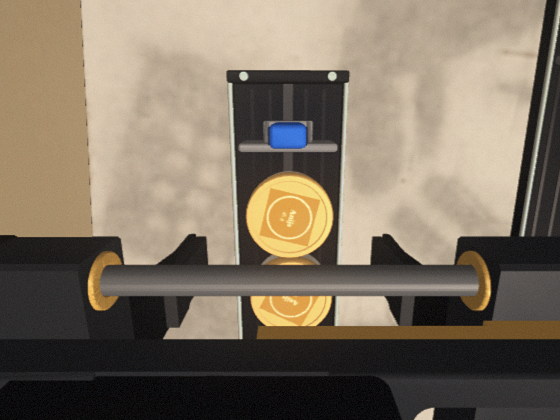

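{"method": "arm_command", "body": {"plan": [[[0.2, -1.9, 0], 0.28], [[0.4, -3.8, 0], 0.28], [[0.6, -5.7, 0], 0.28], [[0.8, -7.6, 0], 0.28], [[1.1, -9.5, 0], 0.28]]}}

```text
time: 17.85
position: [0.566, 0.032, 0.0947]
tool_rot: [-0.046, 0.706, -0.706, 0.046]
ft_force: [0.5, 1.2, -0.6]
grip_width: 0.087
```

{"method": "arm_command", "body": {"plan": [[[0.2, -1.9, 0], 0], [[0.4, -3.8, 0], 0], [[0.6, -5.7, 0], 0], [[0.9, -7.6, 0], 0], [[1.2, -9.5, 0], 0]]}}

```text
time: 18.35
position: [0.5962, -0.2058, 0.0946]
tool_rot: [-0.045, 0.706, -0.706, 0.046]
ft_force: [1.0, -0.4, -0.1]
grip_width: 0.087
```

{"method": "arm_command", "body": {"plan": [[[0.1, -1, 0], 0], [[0.1, -1.15, 0], 0], [[0.1, -1.15, 0], 0]]}}

```text
time: 18.65
position: [0.5982, -0.2328, 0.0943]
tool_rot: [-0.045, 0.706, -0.705, 0.045]
ft_force: [-0.2, 0.4, -0.7]
grip_width: 0.0866
```

```bash
python3 look.py red w15 .027 .0165 97.4
```

```text
(288.6, 207.5, 42.8, 5546.0, (246, 165, 86, 85)) [ 0.6035 -0.2319  0.027 ]
pos [ 0.5979 -0.2314  0.0943] jaw -82.61 shift [ 0.22 -0.02 -3.11] 0.0
```

View pics/w15.png

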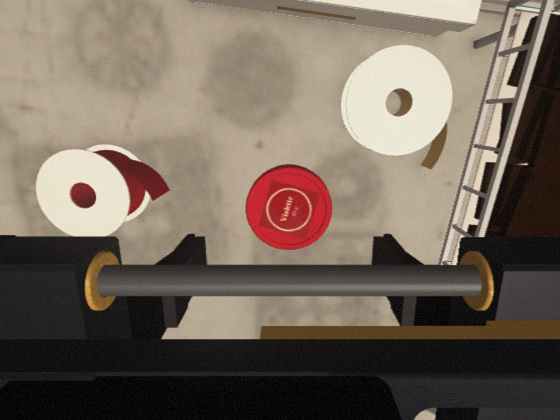

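```bash
python3 - <<'E'
from h import *
c=camera('wrist')
for z in (0,.04,.08):print(z,ray(c,452,235,z).round(3),ray(c,560,10,z).round(3))
import pickle
c=pickle.load(open('top0.pkl','rb'))
for z in (0,.04,.08):print(z,ray(c,447,200,z).round(3),ray(c,449,228,z).round(3))
E
python3 - <<'E'
import cv2
im=cv2.imread('pics/scene0.png');cv2.imwrite('pics/s0c.png',cv2.resize(im[130:260,40:300],None,fx=3,fy=3))
E
```

```text
0 [ 0.59  -0.366  0.   ] [ 0.76  -0.398  0.   ]
0.04 [ 0.602 -0.344  0.04 ] [ 0.745 -0.371  0.04 ]
0.08 [ 0.614 -0.321  0.08 ] [ 0.731 -0.343  0.08 ]
0 [ 0.609 -0.361  0.   ] [ 0.543 -0.364  0.   ]
0.04 [ 0.606 -0.346  0.04 ] [ 0.543 -0.349  0.04 ]
0.08 [ 0.603 -0.332  0.08 ] [ 0.543 -0.335  0.08 ]
```

View pics/s0c.png

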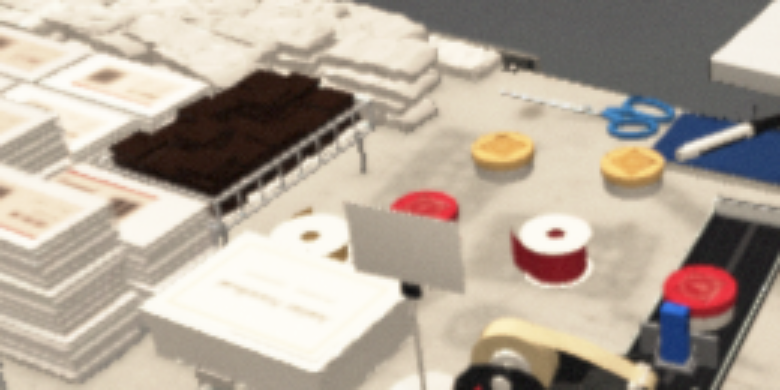

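{"method": "arm_command", "body": {"plan": [[[0.15, -0.02, -1.2], 0], [[0.15, -0.02, -2.3], 0], [[0.15, -0.02, -2.9], 0], [[0.15, -0.02, -3.15], 0], [[0.15, -0.02, -3.15], 0]]}}

```text
time: 19.25
position: [0.6021, -0.2318, 0.0154]
tool_rot: [-0.047, 0.706, -0.705, 0.046]
ft_force: [-0.1, -0.3, 0.2]
grip_width: 0.0873
```

{"method": "arm_command", "body": {"plan": [[[0, 0, 0], 0], [[0, 0, 0], 0], [[0, 0, 0], 0], [[0, 0, 0], 0], [[0, 0, 0], 0]], "fingers": -1}}

```text
time: 19.75
position: [0.6027, -0.2331, 0.0168]
tool_rot: [0.045, -0.706, 0.706, -0.046]
ft_force: [-1.0, 0.2, 3.4]
grip_width: 0.0605
```

{"method": "arm_command", "body": {"plan": [[[0, 0, 1], 0], [[0, 0, 2], 0], [[0, 0, 3], 0], [[0, 0, 3.2], 0], [[0, 0, 3.2], 0]]}}

```text
time: 20.25
position: [0.6028, -0.2333, 0.0968]
tool_rot: [0.045, -0.705, 0.706, -0.046]
ft_force: [-0.5, 0.6, -1.7]
grip_width: 0.0606
```

```bash
python3 look.py red w16 .110; python3 - <<'E'
from h import *
to(*lw('r',-.029,.0015),.04,97.4)
print(get_obs()['ft_force'],get_obs()['grip_width'])
E
```

```text
(289.0, 254.0, 61.8, 6427.0, (228, 196, 123, 69)) [ 0.6077 -0.2328  0.11  ]
pos [ 0.602  -0.2329  0.0956] jaw -82.6 shift [-2.01 11.26 -2.22] 0.0
[-0.45442842  0.4055534  -1.3910731 ] 0.06044724360974419
```

{"method": "arm_command", "body": {"plan": [[[-0.3, 1.9, 0.2], 0], [[-0.7, 3.8, 0.2], 0], [[-1, 5.7, 0.2], 0], [[-1.3, 7.5, 0.2], 0], [[-1.7, 9.4, 0], 0]]}}

```text
time: 20.8
position: [0.5592, 0.0035, 0.0948]
tool_rot: [-0.046, 0.706, -0.706, 0.045]
ft_force: [1.2, 0.0, -0.7]
grip_width: 0.0602
```

{"method": "arm_command", "body": {"plan": [[[-0.2, 1.5, 0], 0], [[-0.23, 1.85, -0.4], 0], [[-0.23, 1.85, -1.4], 0], [[-0.23, 1.85, -2.2], 0], [[-0.23, 1.85, -2.2], 0]]}}

```text
time: 21.3
position: [0.5513, 0.048, 0.0373]
tool_rot: [-0.048, 0.706, -0.705, 0.043]
ft_force: [-0.8, 0.2, -0.7]
grip_width: 0.0604
```

```bash
python3 look.py red w17 .047; python3 - <<'E'
from h import *
to(*lw('r',-.027,.0015),.021,97.4)
print(get_obs()['ft_force'])
E
```

```text
(289.0, 252.8, 62.0, 6225.0, (227, 196, 125, 69)) [0.5554 0.0485 0.047 ]
pos [0.5525 0.0478 0.0387] jaw -82.63 shift [ 0.05  0.05 -0.71] 0.01
[ 0.36644581 -0.19881788 -1.27930429]
```

View pics/w17.png

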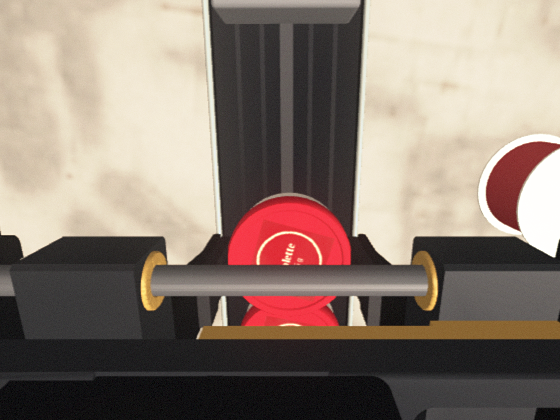

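{"method": "arm_command", "body": {"plan": [[[0.1, 0.05, -0.3], 0], [[0.1, 0.05, -0.6], 0], [[0.1, 0.05, -0.8], 0], [[0.1, 0.05, -0.8], 0], [[0.1, 0.05, -0.8], 0]]}}

```text
time: 21.85
position: [0.5567, 0.0494, 0.0212]
tool_rot: [-0.046, 0.706, -0.706, 0.046]
ft_force: [0.5, 0.3, -0.8]
grip_width: 0.0605
```

```bash
python3 - <<'E'
from h import *
o=get_obs();print(o['position'],o['ft_force'],wl('r',o['position']))
E
```

```text
[0.55672055 0.04941539 0.02115494] [ 0.52402893  0.32771225 -0.75335811] [-0.02408299  0.00152992]
```

Still hanging a hair; lower 1 mm and release.

{"method": "arm_command", "body": {"plan": [[[0, 0, -0.05], 0], [[0, 0, -0.05], 0]]}}

```text
time: 22.05
position: [0.5568, 0.0495, 0.0207]
tool_rot: [0.045, -0.706, 0.706, -0.046]
ft_force: [-0.9, 0.0, 4.3]
grip_width: 0.0604
```

{"method": "arm_command", "body": {"plan": [[[0, 0, 0], 0], [[0, 0, 0], 0], [[0, 0, 1], 0], [[0, 0, 2], 0], [[0, 0, 3], 0]], "fingers": 1}}

```text
time: 22.55
position: [0.5564, 0.0495, 0.0952]
tool_rot: [-0.046, 0.706, -0.706, 0.045]
ft_force: [-0.0, 0.3, -0.1]
grip_width: 0.0857
```

```bash
python3 look.py red w18 .031; python3 - <<'E'
from det import *
c=camera('wrist')
for t in tins(c):
    if t[0]=='blue' and t[2]<240: print(t[:6])
to(*lw('r',.096,.0018),.1,97.4)
E
```

```text
(289.2, 214.4, 44.0, 5797.0, (246, 171, 88, 86)) [0.5577 0.0494 0.031 ]
('blue', 286.5, 25.0, 24.4, 1366.5, (267, 7, 40, 38))
pos [0.5592 0.0493 0.0977] jaw -82.59 shift [4.66 0.63 0.09] -0.0
```

View pics/w18.png

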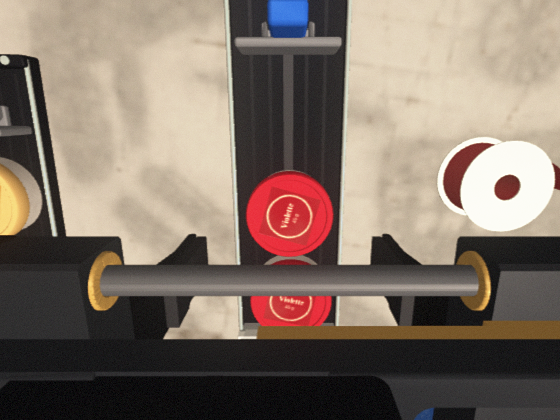

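{"method": "arm_command", "body": {"plan": [[[1.5, 0.2, 0.3], 0], [[3.2, 0.4, 0.3], 0], [[4.4, 0.6, 0.3], 0], [[4.7, 0.65, 0.3], 0], [[4.7, 0.65, 0.3], 0]]}}

```text
time: 23.15
position: [0.6738, 0.0659, 0.1007]
tool_rot: [-0.046, 0.706, -0.706, 0.045]
ft_force: [-0.1, 0.1, -0.8]
grip_width: 0.087
```

```bash
python3 - <<'E'
from det import *
c=snap('wrist','w19')
for t in tins(c):
    if t[0]=='blue' and t[2]<300: 
        x,y,w,h=t[5]; print(t[:6]); 
to(*lw('r',.096,.0018),.04,97.4)
E
```

```text
('blue', 289.5, 215.1, 22.3, 1111.0, (273, 196, 34, 38))
('blue', 65.1, 16.0, 67.0, 3515.5, (0, 0, 133, 34))
pos [0.6723 0.0658 0.1007] jaw -82.58 shift [ 0.14 -0.03 -2.43] -0.0
```

View pics/w19.png

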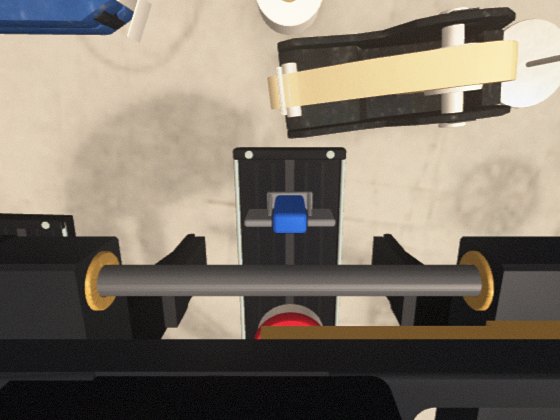

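```bash
python3 - <<'E'
from det import *
im=cv2.imread('pics/w19.png');cv2.imwrite('pics/w19c.png',cv2.resize(im[180:250,250:330],None,fx=8,fy=8,interpolation=cv2.INTER_CUBIC))
E
```

```text
(no output)
```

View pics/w19c.png

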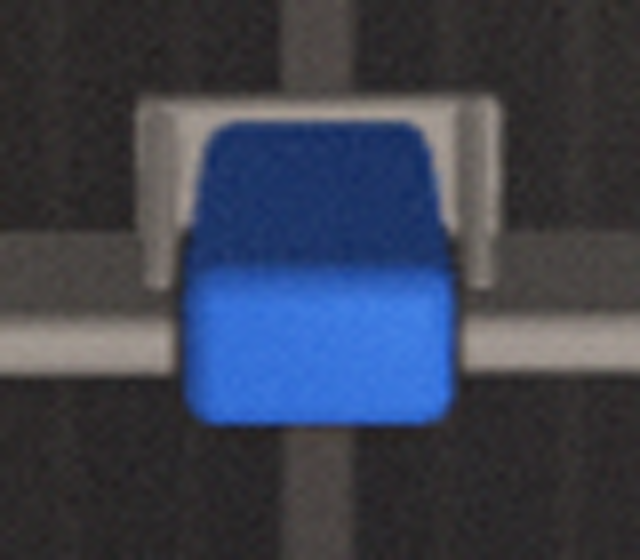

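```bash
python3 - <<'E'
from h import *
c=camera('wrist'); p=ray(c,289.8,222.7,.064); print(p.round(4),wl('r',p).round(4), np.linalg.norm(ray(c,289.8,213,.064)-ray(c,289.8,232.8,.064)),np.linalg.norm(ray(c,273,222,.064)-ray(c,307,222,.064)))
to(p[0],p[1],.040,97.4)
E
```

```text
[0.6764 0.0657 0.064 ] [0.0967 0.0023] 0.013039269458438607 0.021247204618637796
pos [0.6717 0.0658 0.1009] jaw -82.59 shift [ 0.19 -0.   -2.44] -0.0
```

{"method": "arm_command", "body": {"plan": [[[0.15, 0, -0.8], 0], [[0.15, 0, -1.7], 0], [[0.15, 0, -2.2], 0], [[0.15, 0, -2.3], 0], [[0.15, 0, -2.3], 0]]}}

```text
time: 23.75
position: [0.6771, 0.0656, 0.0438]
tool_rot: [-0.046, 0.706, -0.706, 0.045]
ft_force: [-0.9, 1.0, -0.2]
grip_width: 0.0872
```

{"method": "arm_command", "body": {"plan": [[[0, 0, 0], 0], [[0, 0, 0], 0], [[0, 0, 0], 0], [[0, 0, 0], 0], [[0, 0, 0], 0]], "fingers": -1, "force": 20}}

```text
time: 24.25
position: [0.6781, 0.0657, 0.0452]
tool_rot: [0.045, -0.706, 0.706, -0.046]
ft_force: [-0.6, -0.4, 0.1]
grip_width: 0.055
```

{"method": "arm_command", "body": {"plan": [[[0, 0, 0], 0], [[0, 0, 0], 0]]}}

```text
time: 24.45
position: [0.6779, 0.0657, 0.0448]
tool_rot: [-0.046, 0.706, -0.706, 0.046]
ft_force: [0.0, -0.3, -0.0]
grip_width: 0.0392
```

```bash
python3 - <<'E'
from h import *
o=get_obs();print(o['position'],o['ft_force'],wl('r',o['position']))
to(*lw('r',.020,.0023),.043,97.4)
E
```

```text
[0.67792652 0.06573231 0.04481365] [ 0.01726656 -0.32368904 -0.03904165] [0.09821503 0.00210014]
pos [0.6779 0.0657 0.0448] jaw -82.6 shift [-3.1  -0.4  -0.07] -0.0
```

{"method": "arm_command", "body": {"plan": [[[0, 0, 0], 0], [[0, 0, 0], 0], [[0, 0, 0], 0], [[0, 0, 0], 0]]}}

```text
time: 24.85
position: [0.6779, 0.066, 0.0448]
tool_rot: [-0.046, 0.706, -0.706, 0.046]
ft_force: [-0.4, 1.3, 0.0]
grip_width: 0.0218
```

{"method": "arm_command", "body": {"plan": [[[-0.5, -0.06, 0], 0], [[-1.2, -0.16, 0], 0], [[-1.9, -0.25, 0], 0], [[-2.4, -0.31, 0], 0], [[-2.6, -0.34, 0], 0]]}}

```text
time: 25.35
position: [0.6121, 0.0573, 0.0448]
tool_rot: [-0.046, 0.706, -0.706, 0.046]
ft_force: [1.1, 1.3, -1.8]
grip_width: 0.0215
```

```bash
python3 - <<'E'
from h import *
c=snap('wrist','w20')
o=get_obs();print(o['position'],o['ft_force'],wl('r',o['position']),o['grip_width'])
E
```

```text
[0.61160105 0.05726025 0.04474353] [-2.34891047  1.16366423  0.1692685 ] [0.03135081 0.00224107] 0.021581539180556303
```

View pics/w20.png

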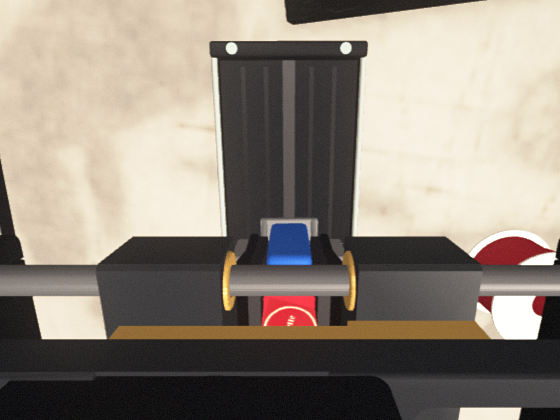

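{"method": "arm_command", "body": {"plan": [[[-0.2, -0.03, 0], 0], [[-0.4, -0.05, 0], 0], [[-0.5, -0.06, 0], 0], [[-0.6, -0.08, 0], 0], [[-0.6, -0.08, 0], 0]]}}

```text
time: 25.9
position: [0.5977, 0.0554, 0.0448]
tool_rot: [-0.046, 0.706, -0.706, 0.046]
ft_force: [1.1, 2.7, -0.7]
grip_width: 0.0218
```

{"method": "arm_command", "body": {"plan": [[[-0.05, -0.01, 0], 0], [[-0.1, -0.01, 0], 0], [[-0.15, -0.02, 0], 0], [[-0.15, -0.02, 0], 0]]}}

```text
time: 26.3
position: [0.594, 0.0548, 0.0448]
tool_rot: [-0.046, 0.706, -0.706, 0.046]
ft_force: [0.3, 3.3, -1.3]
grip_width: 0.0215
```

```bash
python3 - <<'E'
from h import *
o=get_obs();print(o['position'],o['ft_force'],wl('r',o['position']),o['grip_width'])
E
```

```text
[0.59396903 0.0548477  0.04475713] [ 0.29811697  3.28910351 -1.30204191] [0.01355492 0.00211954] 0.02149613392383859
```

Creep on in small steps, watching for the force rise.

{"method": "arm_command", "body": {"plan": [[[-0.05, -0.01, 0], 0], [[-0.1, -0.01, 0], 0], [[-0.1, -0.01, 0], 0]]}}

```text
time: 26.6
position: [0.5916, 0.0545, 0.0448]
tool_rot: [-0.046, 0.706, -0.706, 0.046]
ft_force: [0.8, 4.2, -1.8]
grip_width: 0.0217
```

{"method": "arm_command", "body": {"plan": [[[-0.05, -0.01, 0], 0], [[-0.08, -0.01, 0], 0], [[-0.08, -0.01, 0], 0]]}}

```text
time: 26.9
position: [0.5896, 0.0543, 0.0448]
tool_rot: [-0.046, 0.706, -0.706, 0.046]
ft_force: [2.3, 4.6, -3.5]
grip_width: 0.0219
```

{"method": "arm_command", "body": {"plan": [[[-0.04, -0.01, 0], 0], [[-0.06, -0.01, 0], 0], [[-0.06, -0.01, 0], 0]]}}

```text
time: 27.2
position: [0.588, 0.054, 0.0448]
tool_rot: [-0.046, 0.706, -0.706, 0.046]
ft_force: [1.5, 4.8, -3.2]
grip_width: 0.0218
```

{"method": "arm_command", "body": {"plan": [[[-0.04, 0.02, 0], 0], [[-0.06, 0.03, 0], 0], [[-0.06, 0.03, 0], 0]]}}

```text
time: 27.5
position: [0.5869, 0.054, 0.0448]
tool_rot: [0.046, -0.705, 0.706, -0.046]
ft_force: [3.3, 0.3, -4.1]
grip_width: 0.0216
```

{"method": "arm_command", "body": {"plan": [[[-0.04, 0, 0], 0], [[-0.06, 0, 0], 0], [[-0.06, 0, 0], 0]]}}

```text
time: 27.8
position: [0.5862, 0.054, 0.0448]
tool_rot: [0.045, -0.705, 0.706, -0.046]
ft_force: [3.8, -1.8, -6.0]
grip_width: 0.0219
```

{"method": "arm_command", "body": {"plan": [[[-0.04, 0, 0], 0], [[-0.06, 0, 0], 0], [[-0.06, 0, 0], 0]]}}

```text
time: 28.1
position: [0.5859, 0.054, 0.0449]
tool_rot: [0.044, -0.705, 0.706, -0.047]
ft_force: [6.9, -1.0, -9.0]
grip_width: 0.0219
```

{"method": "arm_command", "body": {"plan": [[[-0.04, 0, 0], 0], [[-0.04, 0, 0], 0]]}}

```text
time: 28.3
position: [0.5857, 0.054, 0.0448]
tool_rot: [0.043, -0.705, 0.706, -0.048]
ft_force: [7.3, -1.1, -9.8]
grip_width: 0.0219
```

{"method": "arm_command", "body": {"plan": [[[0, 0, 0], 0], [[0, 0, 0], 0], [[0, 0, 0], 0], [[0, 0, 0], 0], [[0, 0, 0.2], 0]], "fingers": 0.4}}

```text
time: 28.8
position: [0.5817, 0.0549, 0.0496]
tool_rot: [-0.046, 0.706, -0.705, 0.045]
ft_force: [0.5, 0.1, -0.3]
grip_width: 0.0535
```

{"method": "arm_command", "body": {"plan": [[[0, 0, 1], 0], [[0, 0, 2], 0], [[0, 0, 3], 0], [[0, 0.5, 3.6], 0], [[0, 0.5, 3.6], 0]], "fingers": 1}}

```text
time: 29.3
position: [0.5842, 0.0681, 0.1426]
tool_rot: [0.044, -0.705, 0.706, -0.048]
ft_force: [-0.3, -0.9, 0.4]
grip_width: 0.0854
```

```bash
python3 - <<'E'
from h import *
c=snap('wrist','w21')
o=get_obs();print(o['position'],o['ft_force'],o['grip_width'])
to(*lw('g',.096,.001),.14,96)
E
```

```text
[0.58315108 0.06756947 0.14107058] [-8.02827266e-01 -3.13477581e-04 -4.75843420e-01] 0.0860439482718323
pos [0.5832 0.0676 0.1411] jaw -82.53 shift [ 0.46  8.33 -0.04] -0.29
```

View pics/w21.png

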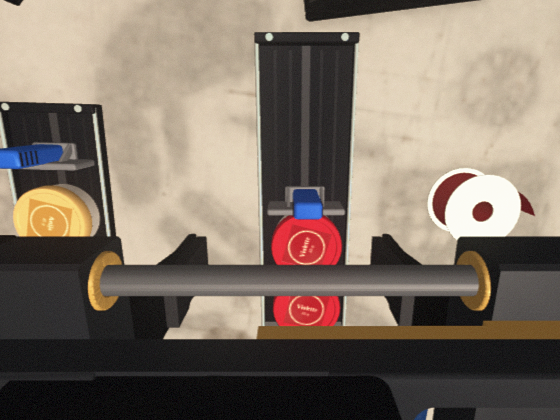

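Red row is snug behind the follower. Now the gold tab; I move above it and look.

{"method": "arm_command", "body": {"plan": [[[0.1, 1.9, 0], -0.29], [[0.2, 3.8, -0.2], -0.29], [[0.3, 5.7, -0.6], -0.29], [[0.45, 7.4, -1.2], -0.29], [[0.45, 8.3, -1.6], -0.29]]}}

```text
time: 29.85
position: [0.5927, 0.2775, 0.0974]
tool_rot: [0.038, -0.706, 0.706, -0.037]
ft_force: [0.3, -0.5, -0.2]
grip_width: 0.087
```

{"method": "arm_command", "body": {"plan": [[[0, 0, 0], 0], [[0, 0, 0], 0]]}}

```text
time: 30.05
position: [0.5928, 0.2742, 0.0982]
tool_rot: [0.038, -0.706, 0.707, -0.036]
ft_force: [-0.8, 0.3, 0.0]
grip_width: 0.0867
```

```bash
python3 - <<'E'
from det import *
c=snap('wrist','w22')
hsv=cv2.cvtColor(c['pixels'],cv2.COLOR_RGB2HSV)
m=cv2.inRange(hsv,(103,130,170),(118,255,255));m[300:]=0
for k in cv2.findContours(m,cv2.RETR_EXTERNAL,cv2.CHAIN_APPROX_NONE)[0]:
    if cv2.contourArea(k)>200:
        x,y,w,h=cv2.boundingRect(k);p=ray(c,x+w/2-.5,y+h/2-.5,.064);print(x,y,w,h,p.round(4),wl('g',p).round(4)); to(p[0],p[1],.043,96)
E
```

```text
269 216 31 18 [0.5962 0.2775 0.064 ] [0.0976 0.0024]
pos [0.5934 0.2736 0.0989] jaw -84.06 shift [ 0.11  0.16 -2.24] 0.01
```

View pics/w22.png

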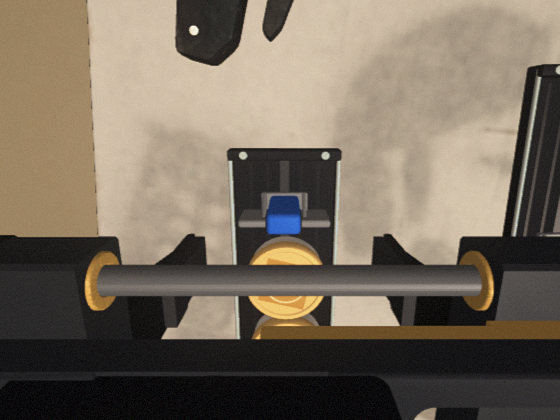

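{"method": "arm_command", "body": {"plan": [[[0.1, 0.14, -0.8], 0], [[0.1, 0.14, -1.7], 0], [[0.1, 0.14, -2.1], 0], [[0.1, 0.14, -2.2], 0], [[0.1, 0.14, -2.2], 0]]}}

```text
time: 30.6
position: [0.5968, 0.2773, 0.045]
tool_rot: [0.036, -0.706, 0.706, -0.036]
ft_force: [0.4, -0.1, -0.4]
grip_width: 0.0871
```

{"method": "arm_command", "body": {"plan": [[[0, 0, 0], 0], [[0, 0, 0], 0], [[0, 0, 0], 0], [[0, 0, 0], 0], [[0, 0, 0], 0]], "fingers": -1, "force": 20}}

```text
time: 31.1
position: [0.5965, 0.2783, 0.0451]
tool_rot: [-0.037, 0.706, -0.706, 0.037]
ft_force: [0.3, 0.2, 0.1]
grip_width: 0.0551
```

{"method": "arm_command", "body": {"plan": [[[0, 0, 0], 0], [[0, 0, 0], 0], [[0, 0, 0], 0], [[0, 0, 0], 0], [[0, 0, 0], 0]]}}

```text
time: 31.6
position: [0.5964, 0.2782, 0.0447]
tool_rot: [0.037, -0.706, 0.706, -0.037]
ft_force: [0.7, -0.3, 0.2]
grip_width: 0.0215
```

```bash
python3 - <<'E'
from h import *
o=get_obs();print(o['position'],o['ft_force'],wl('g',o['position']),o['grip_width'])
E
```

```text
[0.59641435 0.27820442 0.04474273] [ 0.74837364 -0.32739359  0.17689633] [0.09787358 0.00309077] 0.021535078412151833
```

{"method": "arm_command", "body": {"plan": [[[-0.2, -0.02, 0], 0], [[-0.4, -0.04, 0], 0], [[-0.6, -0.06, 0], 0], [[-0.75, -0.075, 0], 0], [[-0.75, -0.075, 0], 0]]}}

```text
time: 32.1
position: [0.5768, 0.2762, 0.0448]
tool_rot: [0.037, -0.706, 0.706, -0.036]
ft_force: [0.0, -0.7, -0.6]
grip_width: 0.022
```

{"method": "arm_command", "body": {"plan": [[[-0.05, -0.01, 0], 0], [[-0.1, -0.01, 0], 0], [[-0.15, -0.01, 0], 0], [[-0.2, -0.02, 0], 0], [[-0.2, -0.02, 0], 0]]}}

```text
time: 32.6
position: [0.5728, 0.2758, 0.0448]
tool_rot: [0.037, -0.706, 0.706, -0.037]
ft_force: [1.9, -0.7, -3.5]
grip_width: 0.0219
```

{"method": "arm_command", "body": {"plan": [[[-0.05, -0.01, 0], 0], [[-0.1, -0.01, 0], 0], [[-0.1, -0.01, 0], 0]]}}

```text
time: 32.9
position: [0.57, 0.2755, 0.0448]
tool_rot: [0.037, -0.706, 0.706, -0.037]
ft_force: [3.2, 0.0, -3.1]
grip_width: 0.0218
```

{"method": "arm_command", "body": {"plan": [[[-0.04, 0, 0], 0], [[-0.08, -0.01, 0], 0], [[-0.08, -0.01, 0], 0]]}}

```text
time: 33.2
position: [0.5679, 0.2753, 0.0448]
tool_rot: [0.037, -0.706, 0.706, -0.037]
ft_force: [2.1, -0.9, -2.4]
grip_width: 0.0215
```

{"method": "arm_command", "body": {"plan": [[[-0.04, 0, 0], 0], [[-0.06, -0.01, 0], 0], [[-0.06, -0.01, 0], 0]]}}

```text
time: 33.5
position: [0.5665, 0.2751, 0.0448]
tool_rot: [-0.037, 0.706, -0.706, 0.037]
ft_force: [2.4, -0.5, -4.1]
grip_width: 0.0214
```

{"method": "arm_command", "body": {"plan": [[[-0.04, 0, 0], 0], [[-0.06, -0.01, 0], 0], [[-0.06, -0.01, 0], 0]]}}

```text
time: 33.8
position: [0.5657, 0.275, 0.0448]
tool_rot: [-0.036, 0.706, -0.706, 0.037]
ft_force: [4.2, -0.3, -4.9]
grip_width: 0.0222
```

{"method": "arm_command", "body": {"plan": [[[-0.04, 0, 0], 0], [[-0.06, -0.01, 0], 0], [[-0.06, -0.01, 0], 0]]}}

```text
time: 34.1
position: [0.5653, 0.275, 0.0448]
tool_rot: [-0.035, 0.706, -0.706, 0.038]
ft_force: [6.4, 0.0, -6.5]
grip_width: 0.022
```

{"method": "arm_command", "body": {"plan": [[[-0.04, 0, 0], 0], [[-0.06, -0.01, 0], 0], [[-0.06, -0.01, 0], 0]]}}

```text
time: 34.4
position: [0.565, 0.2749, 0.0448]
tool_rot: [-0.035, 0.707, -0.706, 0.039]
ft_force: [7.7, -0.2, -8.9]
grip_width: 0.0217
```

{"method": "arm_command", "body": {"plan": [[[0, 0, 0], 0], [[0, 0, 0], 0]]}}

```text
time: 34.6
position: [0.565, 0.2749, 0.0449]
tool_rot: [-0.035, 0.707, -0.706, 0.039]
ft_force: [7.6, 0.4, -8.1]
grip_width: 0.0216
```

Stalled at about lane x 67 mm (68 expected), so it is snug. I release and retreat.

{"method": "arm_command", "body": {"plan": [[[0, 0, 0], 0], [[0, 0, 0], 0], [[0, 0, 0], 0], [[0, 0, 0], 0], [[0, 0, 0.2], 0]], "fingers": 0.4}}

```text
time: 35.1
position: [0.5611, 0.2742, 0.0495]
tool_rot: [0.038, -0.706, 0.706, -0.036]
ft_force: [-0.4, -0.9, 0.3]
grip_width: 0.0539
```

{"method": "arm_command", "body": {"plan": [[[0, 0, 1], 0], [[0, 0, 2], 0], [[0, 0, 3.5], 0], [[0, 0, 5], 0], [[0, 0, 5.5], 0]]}}

```text
time: 35.6
position: [0.5644, 0.2752, 0.1921]
tool_rot: [-0.034, 0.707, -0.705, 0.04]
ft_force: [1.3, 0.9, 0.2]
grip_width: 0.061
```

{"method": "arm_command", "body": {"plan": [[[0, 0, 0], 0], [[0, 0, 0], 0]]}}

```text
time: 35.8
position: [0.5611, 0.2741, 0.1863]
tool_rot: [0.037, -0.706, 0.706, -0.036]
ft_force: [0.0, -0.8, 0.1]
grip_width: 0.061
```

```bash
python3 - <<'E'
from h import *
snap('wrist','w23'); snap('top','t23')
E
```

```text
(no output)
```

View pics/w23.png

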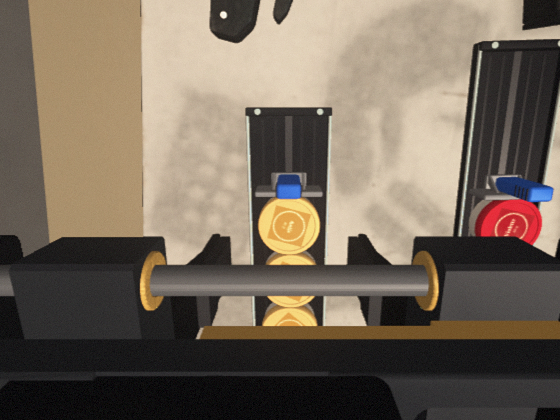

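View pics/t23.png

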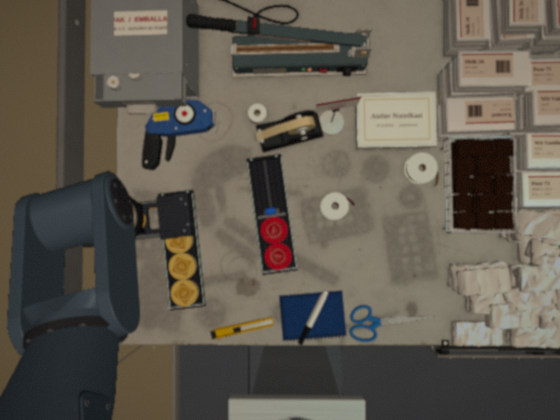

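{"method": "arm_command", "body": {"plan": [[[0, -1.8, 0.5], 0], [[0, -3.6, 1], 0], [[0, -5.4, 1], 0], [[-0.5, -7.2, 1], 0], [[-1, -9, 1], 0]]}}

```text
time: 36.4
position: [0.5359, 0.0477, 0.2105]
tool_rot: [-0.038, 0.706, -0.706, 0.036]
ft_force: [0.0, 0.0, -0.2]
grip_width: 0.0607
```

{"method": "arm_command", "body": {"plan": [[[0, -1.8, 0], 0], [[-0.5, -3.6, 0], 0], [[-1, -5.4, 0], 0], [[-1.5, -7.2, 0], 0], [[-2, -9, 0], 0]]}}

```text
time: 36.9
position: [0.4856, -0.1768, 0.2106]
tool_rot: [-0.038, 0.707, -0.705, 0.036]
ft_force: [1.7, 1.0, 0.4]
grip_width: 0.0611
```

{"method": "arm_command", "body": {"plan": [[[0, -1, 0], 0], [[0, -2, 0], 0], [[0, -2, 0], 0]]}}

```text
time: 37.2
position: [0.4868, -0.2287, 0.2107]
tool_rot: [-0.036, 0.706, -0.706, 0.035]
ft_force: [0.5, 0.8, 0.5]
grip_width: 0.0611
```

```bash
python3 - <<'E'
from det import *
c=snap('top','t24'); s=snap('scene','s24')
for t in tins(c):
    if t[0] in('gold','red') and 100<t[4]<1300 and 140<t[2]<310 and t[1]<310: print(t[:6],wl('g',ray(c,t[1],t[2],.031)).round(4),wl('r',ray(c,t[1],t[2],.031)).round(4))
im=cv2.imread('pics/t24.png');a=cv2.resize(im[145:315,145:305],None,fx=3.5,fy=3.5,interpolation=cv2.INTER_CUBIC);cv2.imwrite('pics/t24c.png',a)
im=cv2.imread('pics/s24.png');cv2.imwrite('pics/s24c.png',cv2.resize(im[160:290,180:420],None,fx=3.3,fy=3.3,interpolation=cv2.INTER_CUBIC))
E
```

```text
('red', 275.0, 243.0, 26.3, 1167.0, (260, 217, 32, 53)) [-0.0106 -0.2217] [-0.0692  0.0012]
```

View pics/t24c.png

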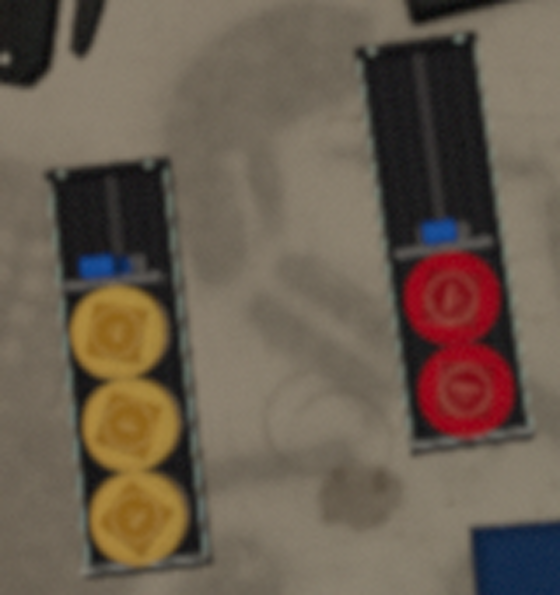

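View pics/s24c.png

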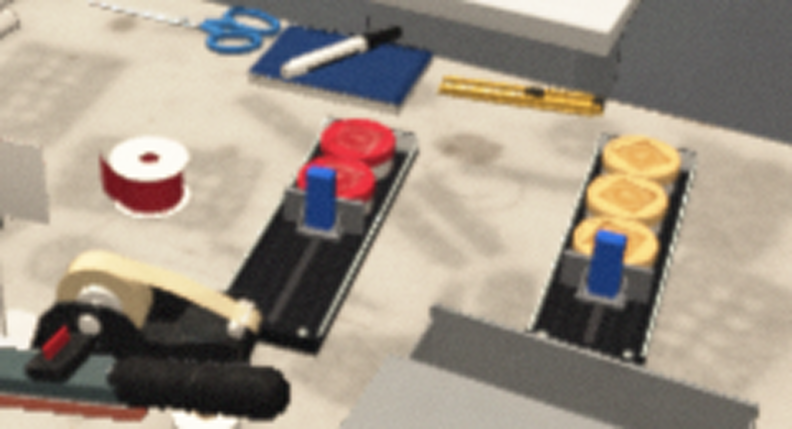

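```bash
python3 -c "
from rig import hand_in
print(hand_in())"
```

```text
the job is handed in; nothing more can be done
None
```

Both lanes are refilled first in, first out, and the job is handed in at about 37 s of the 115 s. hand_in gives no verdict.

- **What I did:** I moved each old tin forward to the front lip. I then loaded two fresh golds behind the old gold and the fresh red behind the old red. Last, I pinched each follower's tab and slid it forward until the row stopped moving.
- **Follower checks:** The tabs stalled at lane x of about 5 mm (red, 6 expected) and 67 mm (gold, 68 expected). Each was pushing with 7–8 N along the lane when it stalled.
- **Last pictures:** The top and scene views, taken with the arm clear, show three gold and two red tins flat in touching rows. Each row's front tin is at its lip and its follower sits against the last tin. The ribbon roll stands at the same pixel as at the start, about (334, 206) in the top view.
- **Disagreements:**
  - The wrist and top cameras differed by 2–3 mm along x, so I used values in between.
  - The final top-view colour check did not separate the tins. The two reds merged into one blob and no gold blob passed the size filter, so the final tin positions rest on the pictures and the follower stops.

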